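# Get the lunch-box lid from behind the storage jars and close the box

### The arm

A 7-joint arm with a two-finger parallel gripper is mounted at the origin on the work surface. World frame = base frame: x ahead of the robot, y to its left, z up, the work surface at z = 0. Lengths are in m, angles in rad, forces in N, time in s.
With the tool pointing down it reaches from about 0.35 to 0.9 m from the base axis. Payload 8.1 kg.
Tool frame: the origin (TCP) lies midway between the tips of the shut fingers; the grasp point (between the pads) lies 19 mm behind it; z points along the fingers, y is the line along which they close (so a half turn about z gives the same grasp; the last joint's range is limited). The gripper opens to 92 mm and grips with 3 to 60 N. Pads are 19 mm wide; open, the fingers measure 130 mm over their backs; the gripper's body (75 mm by 190 mm) begins 47 mm behind the grasp point.
Start: joints at [1.059, 0.434, 0.025, 1.573, -0.012, 1.134, -0.075], TCP at [0.248, -0.574, 0.227] pointing down, gripper open.
Joint ranges: [-2.62, 2.62], [-0.44, 2.09], [-1.27, 1.32], [0.08, 2.57], [-1.32, 4.46], [0.12, 2], [-2.74, 2.74]. Speed limits (rad/s): [2.22, 2.22, 3.01, 3.01, 3.14, 3.14, 3.14].

### API

Orientations are given as a rotation vector (axis times angle).
In Python, from cell import arm gives the robot as it stands.
- The arm moves only by the tool carry_out, never from a script. Its arguments are lists of equal length, an entry for each row: "claw": the finger opening in cm, from 0 to 9.18; "delta_pos": the shift along the tool's x, y, z in cm, a list of three; "angular": the turn, a rotation vector about the tool's x, y, z in rad, a list of three. In form: {"claw": [claw, ...], "delta_pos": [[dx, dy, dz], ...], "angular": [[ax, ay, az], ...]}. A call has 1 to 20 rows; each row shifts and turns the commanded pose from where the row before left it, along the tool's axes as they then stand; what a row does not reach is not made up. A row lasts 1/10 s, in which the tool goes at most 50 mm and 8.59 degrees, less where a joint would pass 70% of its speed; a pose out of reach is approached as far as the arm can. A call with a gripper value outside its range is refused whole. The fingers move at their own pace and stop on an object; "force" is the grip in N (left out, the last holds). Time passes only in rows, so rows that do not move let the fingers close. It gives the time, the measured TCP pose, the force, the opening and the grip force at its end, in the units of the state.
- arm.observe(): the state, without advancing time (a new reading comes with each control period).
- arm.get_image(name): name is "side" or "top"; returns a dict with "frame" (400x640x3 uint8, red, green, blue), "mtx" (3x3 intrinsics, pixels), "dist" ([k1, k2, p1, p2, k3] as OpenCV has them; the pictures are not rectified), "T" (4x4, takes a point from camera to world coordinates). Camera axes: x right, y down, z forward; pixel columns grow to the right and rows downward; lengths in m; the calibration is good to about 2 mm. A picture is of the moment at which its call begins. There is no depth.
- arm.sign_off(): hands the job in; it is judged then, once.
Trained networks look in a picture, given as the dict that the camera call returned (one of the last four; its "shot" number tells which), for a name from the list of things; names that differ only in an ending like _2 or _b are one class to them, and where a whole thing is asked for, a point or a joint stands for the part that bears it (a point fixed in the world has none). Each returns a list of dicts, best first, with "conf" (0 to 1); they miss things now and then, are a little off and sometimes report something else, mostly with a low value. They report only what shows in the picture. A call takes as long as a camera call. They do not tell look-alikes from the thing itself.
- arm.look_for(label, picture): "centre" ([column, row] as shares, 0 to 1, of the picture: columns of its width, rows of its height, amid what is visible of it).
- arm.trace(label, picture): "region" (400x640 bool, what is visible of it) and "centre" ([column, row] as shares, 0 to 1, of the picture: columns of its width, rows of its height, amid what is visible of it).
- arm.place_of(label, picture): "centre" ([column, row] as shares, 0 to 1, of the picture: columns of its width, rows of its height: a listed point, or the origin of a listed thing).
The state is a dict: "clock": time; "joints": joint angles; "dq": joint speeds; "joint_efforts": joint torques, N m; "position": TCP position; "ee_rot": TCP orientation; "force": force on the tool from outside, world axes, zero at the start; "ft_torque": the same for the moment, N m; "width": opening from 0.0 (shut) to 1.0 (fully open); "gripper_force": force on a finger pad.
Only numpy, scipy, OpenCV 4.12 (cv2) and the standard library are available. Lean on these libraries where they do the work, as an engineer would, in place of code of your own. Each camera call takes 0.05 s, during which the arm holds its last target. There are 200 camera calls.

### The job

The lid of the yellow lunch box lies behind three jars on the dark tray. First stand all three jars upright on the bamboo board without shifting the lid, then fetch the lid and put it on the lunch box with its cut-off corners over the box's cut-off corners so that it sits fully down, and only then put each jar back upright in the middle of the coaster of its own colour. Do not tip a jar over at any time and leave the soap bottle where it stands.

Things in the scene. Friction and masses are not known exactly. Their poses are not given: they have to be found in the camera images.
- jar_white: White storage jar, loose, upright, about 0.35 kg: body 56 mm diameter, 106 mm high, on it a lid 50 mm diameter, 14 mm high (total 120 mm). Grip the body from above. Origin: centre of its underside, z up. Starts on the coaster of its colour, in a row along the robot's edge of a fixed dark tray (220 x 280 mm, 8 mm thick)
- jar_blue: Blue storage jar, loose, upright, about 0.35 kg: body 56 mm diameter, 106 mm high, on it a lid 50 mm diameter, 14 mm high (total 120 mm). Grip the body from above. Origin: centre of its underside, z up. Starts on the coaster of its colour, in a row along the robot's edge of a fixed dark tray (220 x 280 mm, 8 mm thick)
- jar_terracotta: Terracotta (orange-brown) storage jar, loose, upright, about 0.35 kg: body 56 mm diameter, 106 mm high, on it a lid 50 mm diameter, 14 mm high (total 120 mm). Grip the body from above. Origin: centre of its underside, z up. Starts on the coaster of its colour, in a row along the robot's edge of a fixed dark tray (220 x 280 mm, 8 mm thick)
- coaster_white: White round coaster, 74 mm diameter, 5 mm thick, fixed on the tray; its rim shows around the jar. Origin: centre of its underside (8 mm above the counter); a jar on it has its origin 5 mm above this. x: tray's x axis (away from the robot, towards the lid), y: along the row of three coasters (86 mm pitch)
- coaster_blue: Blue round coaster, 74 mm diameter, 5 mm thick, fixed on the tray; its rim shows around the jar. Origin: centre of its underside (8 mm above the counter); a jar on it has its origin 5 mm above this. x: tray's x axis (away from the robot, towards the lid), y: along the row of three coasters (86 mm pitch)
- coaster_terracotta: Terracotta (orange-brown) round coaster, 74 mm diameter, 5 mm thick, fixed on the tray; its rim shows around the jar. Origin: centre of its underside (8 mm above the counter); a jar on it has its origin 5 mm above this. x: tray's x axis (away from the robot, towards the lid), y: along the row of three coasters (86 mm pitch)
- lid: Yellow lid, loose, 0.12 kg, right way up behind the jars. 112 mm (x) by 78 mm (y); the 2 corners at +x cut off at 45 degrees (23.5 mm legs), those at -x square. Origin: centre of the skirt's underside. Skirt 3 mm thick, 10 mm deep; plate 10 to 14 mm above origin; black grip bar centred, 56 mm along x, 16 mm wide, 14 to 36 mm above origin. Skirt clears the box by 3 mm a side
- lunchbox: Open yellow box with food, fixed, outside 100 mm (x) by 66 mm (y), 48 mm high, walls 3 mm; the 2 corners at +x cut off at 45 degrees (20 mm legs), those at -x square. Origin: centre of its underside, on the counter. Lid fully seated: plate on the rim, lid origin 38 mm above this origin, +x axes the same way; the wrong way round it does not go down
- board: Light bamboo cutting board, 300 x 160 mm (x long, y short), 12 mm thick, fixed, empty: the place for the cleared jars. Origin: centre of its underside, on the counter
- soap: Amber soap bottle with white label and black pump, 60 mm diameter, 120 mm high, loose, 0.4 kg, a bystander on the tray behind the jars, beside the lid. Origin: centre of its underside
Things that resemble listed ones, but are neither listed nor needed, are in the scene too. Leave any pink or white look-alike of the lid alone. Several things have the shape of the jar_blue; the one meant has the colours described above.

How it is judged:
By the outcome, as a careful person would: the job done as asked, in the order asked, and still so for the second after the job is handed in, with the robot touching nothing.
It also fails if it takes over 147 s, if anything falls off the work surface, if the arm or the gripper's body presses on something with over 40 N, if the wrist force passes 120 N, or if a joint passes its speed limit or range.

## Working session

There is one attempt and no reset: what is moved stays moved. The work goes in short steps, Python scripts to look and compute and a tool call to move; the robot and the scene stay as the last step left them, time stands still between calls to the robot, and variables do not carry over. Pictures are saved under pics/ and viewed, at most 14 in all, crops included, and the job is handed in when it is done.

Besides the shell and the picture viewer there is one more tool, called as name(argument=value, ...), one argument or row to a line, values as JSON. carry_out: Moves the arm, as the interface text tells. Its arguments: {"type":"object","properties":{"claw":{"type":"array","items":{"type":"number"}},"delta_pos":{"type":"array","items":{"type":"array","items":{"type":"number"}}},"angular":{"type":"array","items":{"type":"array","items":{"type":"number"}}},"force":{"type":"number"}},"required":["claw","delta_pos","angular"]}

```bash
mkdir -p pics; ls
cat > h.py <<'E'
import numpy as np, cv2
from cell import arm
def save(p,n): cv2.imwrite(f'pics/{n}.png',cv2.cvtColor(p['frame'],cv2.COLOR_RGB2BGR))
def ray(p,px):
    u=cv2.undistortPoints(np.array([[px]],float),np.array(p['mtx']),np.array(p['dist']))[0,0]
    T=np.array(p['T']); d=T[:3,:3]@np.array([u[0],u[1],1]); return T[:3,3],d/np.linalg.norm(d)
def atz(p,px,z):
    o,d=ray(p,px); return o+d*(z-o[2])/d[2]
def proj(p,X):
    T=np.linalg.inv(np.array(p['T'])); r,_=cv2.Rodrigues(T[:3,:3])
    return cv2.projectPoints(np.array(X,float).reshape(-1,1,3),r,T[:3,3],np.array(p['mtx']),np.array(p['dist']))[0][:,0]
def tri(a,pa,b,pb):
    o1,d1=ray(a,pa);o2,d2=ray(b,pb)
    s=np.linalg.lstsq(np.c_[d1,-d2],o2-o1,rcond=None)[0]
    x,y=o1+s[0]*d1,o2+s[1]*d2; return (x+y)/2,np.linalg.norm(x-y)
def px(c): return np.array(c)*[640,400]
E
python3 - <<'E'
from h import *
a=arm.get_image('side');b=arm.get_image('top');save(a,'s0');save(b,'t0')
print(np.round(a['T'],3),np.round(b['T'],3),arm.observe())
for n in ['jar_white','jar_blue','jar_terracotta','coaster_white','coaster_blue','coaster_terracotta','lid','lunchbox','board','soap']:
    for q,nm in((a,'s'),(b,'t')):
        print(n,nm,[(np.round(px(r['centre'])).tolist(),round(r['conf'],2)) for r in arm.place_of(n,q)])
E
```

```text
pics
[[-0.807 -0.347  0.477  0.133]
 [-0.59   0.455 -0.667  0.651]
 [ 0.014 -0.82  -0.573  0.591]
 [ 0.     0.     0.     1.   ]] [[ 5.000e-03 -9.830e-01  1.810e-01  4.110e-01]
 [-1.000e+00 -1.000e-03  2.300e-02 -5.000e-03]
 [-2.300e-02 -1.810e-01 -9.830e-01  1.044e+00]
 [ 0.000e+00  0.000e+00  0.000e+00  1.000e+00]] {'clock': 0.1, 'joints': array([ 1.059396  ,  0.43515672,  0.02498204,  1.57401257, -0.01163644,
        1.13397073, -0.07510026]), 'dq': array([ 0.00060917, -0.00041649,  0.00155164, -0.00355554, -0.00072946,
        0.00046193,  0.0002864 ]), 'joint_efforts': array([ 2.64625916e-03, -6.69128680e+01,  9.87601765e-01, -3.15146613e+01,
       -6.05666195e-02,  3.73608246e-02,  5.16599312e-05]), 'position': array([ 0.24822087, -0.57310057,  0.2260189 ]), 'ee_rot': array([-3.07490198e+00, -6.37263345e-01,  5.97468107e-04]), 'force': array([-0.35770092,  0.06617628, -0.09364726]), 'ft_torque': array([ 0.03607001, -0.02628266,  0.01650573]), 'gripper_force': 0.0, 'width': 0.9980406438956242}
jar_white s [([311.0, 232.0], 0.84)]
jar_white t [([302.0, 211.0], 0.72), ([377.0, 22
[... 178 characters left out ...]
_terracotta t [([341.0, 217.0], 0.86)]
coaster_white s [([356.0, 201.0], 0.73), ([309.0, 233.0], 0.48)]
coaster_white t [([305.0, 214.0], 0.55)]
coaster_blue s [([358.0, 200.0], 0.61)]
coaster_blue t [([358.0, 182.0], 0.59), ([377.0, 221.0], 0.47)]
coaster_terracotta s [([339.0, 212.0], 0.57)]
coaster_terracotta t [([342.0, 216.0], 0.51)]
lid s [([324.0, 151.0], 0.66), ([324.0, 194.0], 0.63), ([422.0, 219.0], 0.57)]
lid t [([358.0, 181.0], 0.9), ([398.0, 290.0], 0.62), ([462.0, 122.0], 0.57)]
lunchbox s [([247.0, 315.0], 0.86)]
lunchbox t [([194.0, 230.0], 0.8)]
board s [([406.0, 172.0], 0.97)]
board t []
soap s [([274.0, 212.0], 0.78)]
soap t [([307.0, 163.0], 0.57), ([303.0, 213.0], 0.51)]
```

View pics/s0.png

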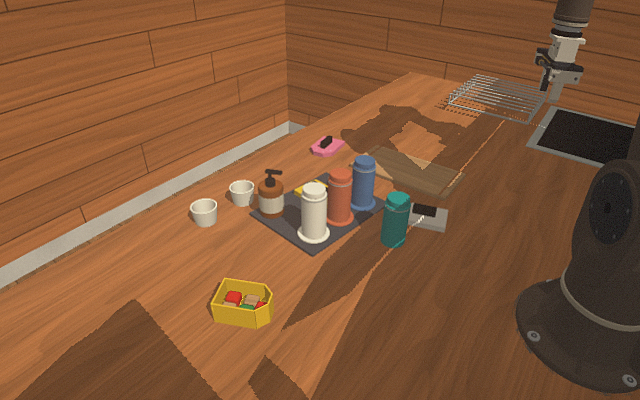

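View pics/t0.png

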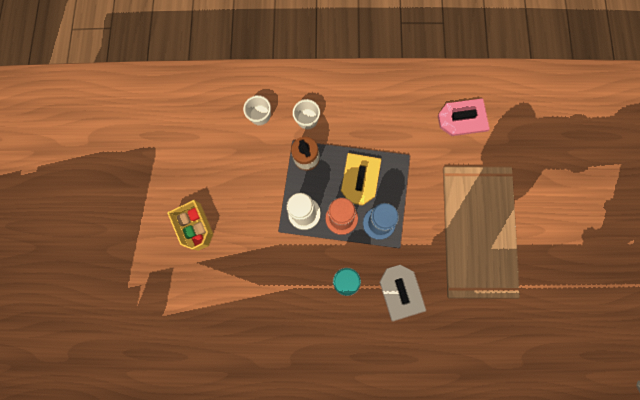

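```bash
cat > m.py <<'E'
from h import *
from scipy.optimize import minimize
t=np.linspace(0,2*np.pi,48,endpoint=False); C=np.c_[np.cos(t),np.sin(t)]
def ring(r,z): return np.c_[C*r,np.full(48,z)]
jar=np.r_[ring(.028,0),ring(.028,.106),ring(.025,.12)]
soap=np.r_[ring(.03,0),ring(.03,.075)]
def corner(L,W,c,zs):
    l,w=L/2,W/2; P=np.array([[-l,-w],[l-c,-w],[l,-w+c],[l,w-c],[l-c,w],[-l,w]])
    return np.vstack([np.c_[P,np.full(6,z)] for z in zs])
lid=corner(.112,.078,.0235,[0,.014]); box=corner(.1,.066,.02,[0,.048])
board=np.array([[a*.15,b*.08,z] for a in(-1,1) for b in(-1,1) for z in(0,.012)])
tray=np.array([[a*.11,b*.14,z] for a in(-1,1) for b in(-1,1) for z in(0,.008)])
def hullmask(p,X,s=4):
    q=proj(p,X); m=np.zeros((400*s,640*s),np.uint8)
    cv2.fillConvexPoly(m,cv2.convexHull(np.round(q*s+(s-1)/2).astype(np.int32)),1)
    return cv2.resize(m.astype(np.float32),(640,400),interpolation=cv2.INTER_AREA)
def place(M,v):
    x,y,z,a=v; R=np.array([[np.cos(a),-np.sin(a),0],[np.sin(a),np.cos(a),0],[0,0,1]]); return M@R.T+[x,y,z]
def fit(M,obs,x0,free,ign=None):
    # obs: list of (pic, mask[,ignore])
    x0=np.array(x0,float); free=list(free)
    def f(u):
        v=x0.copy(); v[free]=u; c=0
        for o in obs:
            h=hullmask(o[0],place(M,v)); w=1-o[2] if len(o)>2 else 1
            g=o[1].astype(np.float32); c+=1-(np.minimum(h,g)*w).sum()/((np.maximum(h,g)*w).sum()+1e-6)
        return c/len(obs)
    st=np.array([.01,.01,.01,.15])[free]; u0=x0[free]
    S=np.vstack([u0]+[u0+st*e for e in np.eye(len(free))])
    r=minimize(f,u0,method='Nelder-Mead',options=dict(initial_simplex=S,xatol=1e-4,fatol=1e-5,maxiter=300))
    v=x0.copy(); v[free]=r.x; return v,r.fun
def best(n,p,near,rad=40):
    for r in arm.trace(n,p):
        if np.linalg.norm(px(r['centre'])-near)<rad: return r['region'],r['conf']
    return None,0
E
python3 - <<'E'
from m import *
a=arm.get_image('side');b=arm.get_image('top')
for n,ns,nt in [('jar_white',(313,210),(302,211)),('jar_terracotta',(340,195),(341,217)),('jar_blue',(363,182),(381,222))]:
    ms,c1=best(n,a,ns,25); mt,c2=best(n,b,nt,20); print(n,c1,c2)
    o=[(p,m) for p,m in((a,ms),(b,mt)) if m is not None]
    g=atz(b,nt,.12); 
    print(np.round(fit(jar,o,[g[0],g[1],.013,0],[0,1,2]),4) if 0 else fit(jar,o,[g[0],g[1],.013,0],[0,1,2]))
for n,M,nt,z,ax in [('lid',lid,(361,178),.02,1.5),('lunchbox',box,(190,225),.04,-1.3),('board',board,(481,232),.0,0),('soap',soap,(305,152),.1,0)]:
    mt,c=best(n,b,nt,25); print(n,c, None if mt is None else (mt.sum(),px(np.array(np.argwhere(mt).mean(0))[::-1]/[640,400])))
    print(atz(b,nt,z))
I=cv2.cvtColor(b['frame'],cv2.COLOR_RGB2BGR)
c1=cv2.resize(I[135:255,270:430],None,fx=4.4,fy=4.4,interpolation=cv2.INTER_CUBIC)[:,:700]
c2=cv2.resize(I[190:260,155:225],None,fx=4,fy=4,interpolation=cv2.INTER_CUBIC)
cv2.imwrite('pics/c1.png',cv2.resize(c1,(700,524)));cv2.imwrite('pics/c2.png',c2)
np.savez('st',ai=a['frame'],bi=b['frame'],aK=a['mtx'],bK=b['mtx'],ad=a['dist'],bd=b['dist'],aT=a['T'],bT=b['T'])
E
```

```text
jar_white 0.75 0.92
(array([0.56208736, 0.07437175, 0.01179715, 0.        ]), np.float64(0.07849198579788208))
jar_terracotta 0.91 0.84
(array([ 0.55252944, -0.01032763,  0.01219094,  0.        ]), np.float64(0.06974273920059204))
jar_blue 0.85 0.77
(array([ 0.54188112, -0.09821845,  0.01013573,  0.        ]), np.float64(0.09412267804145813))
lid 0.79 (np.int64(1481), array([360.14179608, 177.72991222]))
[ 0.64386716 -0.0548626   0.02      ]
lunchbox 0.67 (np.int64(1520), array([190.95197368, 225.30460526]))
[0.5320112  0.32817671 0.04      ]
board 0.63 (np.int64(9394), array([480.11347669, 232.14541197]))
[ 0.52214052 -0.32944609  0.        ]
soap 0.64 (np.int64(767), array([305.17079531, 152.46023468]))
[0.68274092 0.06827807 0.1       ]
```

View pics/c1.png

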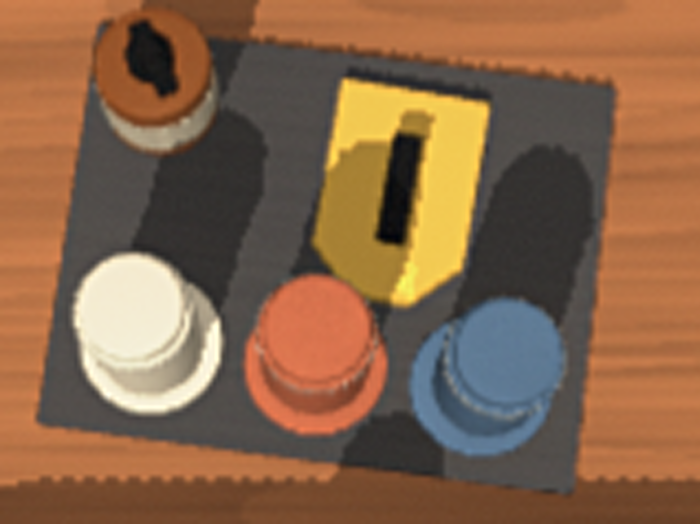

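View pics/c2.png

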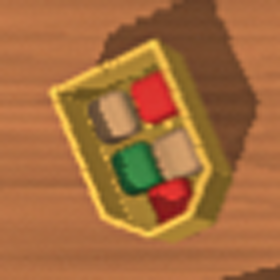

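The meant jars are white (302,211), terracotta (341,217) and blue (383,222), standing on coasters of the same colour on the dark tray. The teal jar at (346,282) is off the tray. The meant lid is the yellow one at (361,178), cut corners towards the robot; pink (464,117) and white (403,292) are decoys. The box at (190,225) has its cut corners towards the robot and slightly right.

Run:
```python
from m import *
a=arm.get_image('side');b=arm.get_image('top')
J=[[.562,.0744,.013,0],[.5525,-.0103,.013,0],[.5419,-.0982,.013,0]]
ig=lambda p:np.clip(sum(cv2.dilate(hullmask(p,place(jar*[1.1,1.1,1],j)),np.ones((3,3))) for j in J),0,1)
m,_=best('lid',b,(361,178),20); m=m.copy()
print('lid',fit(lid,[(b,m,ig(b))],[.644,-.055,.008,np.pi-.1],[0,1,3]))
# bar: black pixels in the lid region
hsv=cv2.cvtColor(b['frame'],cv2.COLOR_RGB2HSV)
k=((hsv[...,2]<45)&(cv2.erode(hullmask(b,place(lid*[.9,.9,1],[.644,-.055,.008,np.pi-.1])),np.ones((3,3)))>.5)).astype(np.uint8)
n,l,s,c=cv2.connectedComponentsWithStats(k); i=1+s[1:,4].argmax(); q=np.argwhere(l==i)[:,::-1]
print('bar',s[i],c[i],atz(b,c[i],.040))
P=np.array([atz(b,x,.044)[:2] for x in q]);w,v=np.linalg.eigh(np.cov(P.T));print('bar dir',np.degrees(np.arctan2(*v[::-1,1])))
for side in (0,1):
    o=[(b,best('lunchbox',b,(190,225),20)[0])]
    if side:o.append((a,best('lunchbox',a,(243,303),30)[0]))
    print('box',fit(box,o,[.532,.328,0,np.pi+.3],[0,1,3]+[2]*side))
print('board',fit(board,[(b,best('board',b,(481,232),20)[0])],[.522,-.329,0,0],[0,1,3]))
o=[(a,best('board',a,(410,170),30)[0]),(b,best('board',b,(481,232),20)[0])]
print('board',fit(board,o,[.522,-.329,0,0],[0,1,3]))
d=(hsv[...,2]<85)&(hsv[...,1]<60)
T=(ig(b)>.3)|(hullmask(b,place(lid,[.644,-.055,.008,3.05]))>.1)
mm=best('lid',b,(361,178),20)[0]
import numpy as np
kk=(d|T).astype(np.uint8); kk=cv2.morphologyEx(kk,cv2.MORPH_CLOSE,np.ones((9,9)));n,l,s,c=cv2.connectedComponentsWithStats(kk);i=l[200,330] or 1
print('tray',s[i],fit(tray,[(b,l==i)],[.61,-.01,0,-.117],[0,1,3]))
print('soap',atz(b,(305,152),.09)); m=best('soap',a,(270,195),30)[0]
if m is not None:
  print('soap', tri(a,px(arm.place_of('soap',a)[0]['centre']),b,px(arm.place_of('soap',b)[0]['centre'])))
```

```text
lid (array([ 0.6424958 , -0.05306675,  0.008     ,  2.97179274]), np.float64(0.028388679027557373))
bar [356 166   9  25 136] [360.11764706 177.95588235] [ 0.63942372 -0.0519015   0.04      ]
bar dir 170.27062091567433
box (array([0.52861895, 0.32916366, 0.        , 3.58985464]), np.float64(0.03899306058883667))
box (array([5.28009123e-01, 3.28245244e-01, 3.01330440e-04, 3.58575787e+00]), np.float64(0.03555089235305786))
board (array([ 0.52409401, -0.32512277,  0.        , -0.01324035]), np.float64(0.01562643051147461))
board (array([ 0.52374184, -0.32515425,  0.        , -0.01665191]), np.float64(0.08844992518424988))
tray [  279   144   130   104 10383] (array([ 0.61146007, -0.01691023,  0.        , -0.121382  ]), np.float64(0.09279334545135498))
soap [0.68561786 0.06905033 0.09      ]
soap (array([0.68965328, 0.07033359, 0.00558187]), np.float64(0.007057132074232468))
```

```bash
cat > g.py <<'E'
import sys; from h import *
from scipy.spatial.transform import Rotation as Ro
# usage: g.py x y z ydeg  -> rotation about tool z (deg/rad), then shift in cm in the turned tool frame
v=[float(k) for k in sys.argv[1:]]
s=arm.observe(); R=Ro.from_rotvec(s['ee_rot']).as_matrix(); p=s['position']
yd=np.degrees(np.arctan2(R[1,1],R[0,1])); print('t',round(s['clock'],2),'p',np.round(p,4),'ydir',round(yd,2),'tilt',np.round(R[:2,2],4),'w',round(s['width'],3),'F',np.round(s['force'],1),'j',np.round(s['joints'],2))
if v:
    d=(v[3]-yd+90)%180-90 if len(v)<5 else (v[3]-yd+180)%360-180
    y=np.radians(yd+d); Y=np.array([np.cos(y),np.sin(y),0]); Z=np.array([0,0,-1]); X=np.cross(Y,Z)
    D=np.array(v[:3])-p; print('rot tool z rad',round(-np.radians(d),4),'shift cm',np.round([D@X*100,D@Y*100,D@Z*100],2),'now-frame',np.round(R.T@D*100,2))
E
python3 g.py .542 -.098 .226 -7
```

```text
t 2.35 p [ 0.2484 -0.5735  0.2267] ydir -66.59 tilt [ 0.     -0.0001] w 0.999 F [ 0.2 -0.4 -0.2] j [ 1.06  0.43  0.03  1.57 -0.01  1.13 -0.08]
rot tool z rad -1.04 shift cm [50.78 23.34  0.07] now-frame [ 45.84 -31.97   0.07]
```

carry_out(
  claw=[9,9,9,9,9,9,9,9,9,9,9,9,9,9,9,9,9,9,9,9],
  delta_pos=[
    [0,0,0],
    [0,0,0],
    [0,0,0],
    [0,0,0],
    [0,0,0],
    [0,0,0],
    [0,0,0],
    [0,0,0],
    [2.5,1.15,0],
    [2.5,1.15,0],
    [2.5,1.15,0],
    [2.5,1.15,0],
    [2.5,1.15,0],
    [2.5,1.15,0],
    [2.5,1.15,0],
    [2.5,1.15,0],
    [2.5,1.15,0],
    [2.5,1.15,0],
    [2.5,1.15,0],
    [2.5,1.15,0],
  ],
  angular=[
    [0,0,-0.13],
    [0,0,-0.13],
    [0,0,-0.13],
    [0,0,-0.13],
    [0,0,-0.13],
    [0,0,-0.13],
    [0,0,-0.13],
    [0,0,-0.13],
    [0,0,0],
    [0,0,0],
    [0,0,0],
    [0,0,0],
    [0,0,0],
    [0,0,0],
    [0,0,0],
    [0,0,0],
    [0,0,0],
    [0,0,0],
    [0,0,0],
    [0,0,0],
  ],
)

```text
clock: 4.35
position: [0.4224, -0.2916, 0.2269]
ee_rot: [2.353, 2.081, -0.0]
force: [0.0, -0.1, 0.2]
width: 0.984
gripper_force: 0.0
```

```bash
python3 g.py .542 -.098 .226 -7
```

```text
t 4.35 p [ 0.4224 -0.2916  0.2269] ydir -7.0 tilt [ 0.0003 -0.0003] w 0.984 F [ 0.  -0.1  0.2] j [ 0.78  0.28 -0.35  1.82  0.11  1.06  0.27]
rot tool z rad -0.0 shift cm [20.68  9.51  0.09] now-frame [20.68  9.51  0.09]
```

carry_out(
  claw=[9,9,9,9,9,9,9,9,9,9,9,9,9,9,9,9,9,9,9],
  delta_pos=[
    [2.3,1.05,0],
    [2.3,1.05,0],
    [2.3,1.05,0],
    [2.3,1.05,0],
    [2.3,1.05,0],
    [2.3,1.05,0],
    [2.3,1.05,0],
    [2.3,1.05,0],
    [2.3,1.05,0],
    [0,0,0],
    [0,0,2],
    [0,0,2],
    [0,0,2],
    [0,0,2],
    [0,0,2],
    [0,0,2],
    [0,0,1.5],
    [0,0,1.2],
    [0,0,0],
  ],
  angular=[
    [0,0,0],
    [0,0,0],
    [0,0,0],
    [0,0,0],
    [0,0,0],
    [0,0,0],
    [0,0,0],
    [0,0,0],
    [0,0,0],
    [0,0,0],
    [0,0,0],
    [0,0,0],
    [0,0,0],
    [0,0,0],
    [0,0,0],
    [0,0,0],
    [0,0,0],
    [0,0,0],
    [0,0,0],
  ],
)

```text
clock: 6.25
position: [0.5398, -0.0991, 0.0783]
ee_rot: [-2.352, -2.08, 0.003]
force: [-0.3, 0.3, -0.9]
width: 0.982
gripper_force: 0.0
```

```bash
python3 - <<'E'
from h import *
a=arm.get_image('side');b=arm.get_image('top')
A=a['frame'][90:270,270:450];B=b['frame'][150:330,290:470]
p={'frame':cv2.resize(np.hstack([A,B]),None,fx=2.2,fy=2.2,interpolation=cv2.INTER_CUBIC)};save(p,'g1')
E
python3 g.py .42 -.35 .25 -40
```

```text
t 6.35 p [ 0.541  -0.0989  0.08  ] ydir -7.01 tilt [ 0.0001 -0.0001] w 0.981 F [ 0.2 -0.1  0.5] j [ 0.36  0.52 -0.39  1.89  0.27  0.78 -0.29]
rot tool z rad 0.5758 shift cm [-27.02   6.87 -17.  ] now-frame [-26.41  -8.95 -16.99]
```

View pics/g1.png

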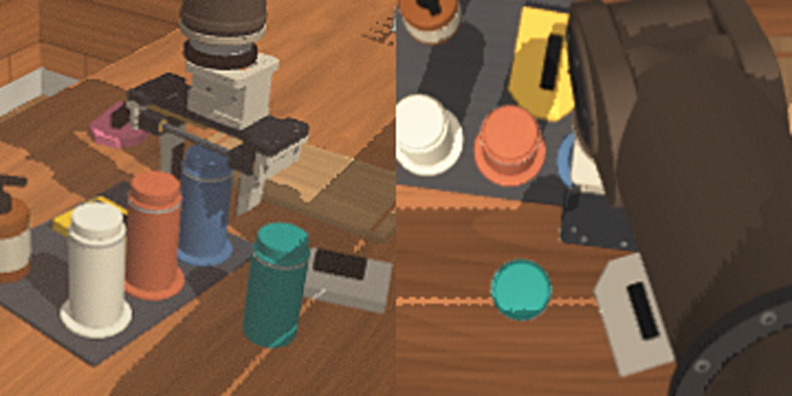

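carry_out(
  claw=[4,4,4,4,4,4,4,4,4,4,4,4,4,4,4,4,4,4,4,4],
  delta_pos=[
    [0,0,0],
    [0,0,0],
    [0,0,0],
    [0,0,0],
    [0,0,0],
    [0,0,-1],
    [0,0,-2],
    [0,0,-2],
    [0,0,-2.5],
    [0,0,-2.5],
    [0,0,-2],
    [-2.6,1.2,0],
    [-2.6,1.2,0],
    [-2.6,1.2,0],
    [-2.6,1.2,0],
    [-2.6,1.2,0],
    [-2.6,1.2,0],
    [-2.6,1.2,0],
    [-2.6,1.2,0],
    [-2.6,1.2,0],
  ],
  angular=[
    [0,0,0],
    [0,0,0],
    [0,0,0],
    [0,0,0],
    [0,0,0],
    [0,0,0],
    [0,0,0],
    [0,0,0],
    [0,0,0],
    [0,0,0],
    [0,0,0],
    [0,0,0],
    [0,0,0],
    [0,0,0],
    [0,0,0],
    [0,0,0],
    [0,0,0],
    [0,0,0],
    [0,0,0],
    [0,0,0],
  ],
  force=25,
)

```text
clock: 8.35
position: [0.6194, -0.3449, 0.1999]
ee_rot: [-2.352, -2.081, 0.0]
force: [0.5, 0.1, -2.9]
width: 0.606
gripper_force: 25.0
```

```bash
python3 g.py .62 -.345 .08 -7
```

```text
t 8.35 p [ 0.6194 -0.3449  0.1999] ydir -6.99 tilt [-0.0007  0.0006] w 0.606 F [ 0.5  0.1 -2.9] j [ 0.63  0.62 -0.34  1.35  0.21  1.21  0.15]
rot tool z rad 0.0002 shift cm [-0.    0.06 11.99] now-frame [-1.000e-02  7.000e-02  1.199e+01]
```

carry_out(
  claw=[4,4,4,4,4,4,4,4,4,4,4],
  delta_pos=[
    [0,0,2],
    [0,0,2],
    [0,0,2],
    [0,0,2],
    [0,0,1.5],
    [0,0,1],
    [0,0,0.7],
    [0,0,0.4],
    [0,0,0.2],
    [0,0,0.15],
    [0,0,0.1],
  ],
  angular=[
    [0,0,0],
    [0,0,0],
    [0,0,0],
    [0,0,0],
    [0,0,0],
    [0,0,0],
    [0,0,0],
    [0,0,0],
    [0,0,0],
    [0,0,0],
    [0,0,0],
  ],
)

```text
clock: 9.45
position: [0.62, -0.3441, 0.0797]
ee_rot: [2.352, 2.081, 0.0]
force: [1.0, -0.7, -3.5]
width: 0.606
gripper_force: 25.0
```

carry_out(
  claw=[4,4,4],
  delta_pos=[
    [0,0,0.07],
    [0,0,0.05],
    [0,0,0],
  ],
  angular=[
    [0,0,0],
    [0,0,0],
    [0,0,0],
  ],
)

```text
clock: 9.75
position: [0.62, -0.3442, 0.079]
ee_rot: [2.352, 2.081, 0.0]
force: [-0.8, 1.1, 4.5]
width: 0.607
gripper_force: 25.0
```

carry_out(
  claw=[9,9,9,9,9,9,9,9,9,9,9,9,9,9,9,9,9,9,9,9],
  delta_pos=[
    [0,0,0],
    [0,0,0],
    [0,0,0],
    [0,0,0],
    [0,0,-1],
    [0,0,-2],
    [0,0,-3],
    [0,0,-3],
    [0,0,-3],
    [3.23,-1.08,0],
    [3.23,-1.08,0],
    [3.23,-1.08,0],
    [3.23,-1.08,0],
    [3.23,-1.08,0],
    [3.23,-1.08,0],
    [3.23,-1.08,0],
    [3.23,-1.08,0],
    [3.23,-1.08,0],
    [3.23,-1.08,0],
    [0,0,0],
  ],
  angular=[
    [0,0,0],
    [0,0,0],
    [0,0,0],
    [0,0,0],
    [0,0,0],
    [0,0,0],
    [0,0,0],
    [0,0,0],
    [0,0,0],
    [0,0,0],
    [0,0,0],
    [0,0,0],
    [0,0,0],
    [0,0,0],
    [0,0,0],
    [0,0,0],
    [0,0,0],
    [0,0,0],
    [0,0,0],
    [0,0,0],
  ],
)

```text
clock: 11.75
position: [0.5511, -0.0042, 0.1993]
ee_rot: [-2.344, -2.09, -0.004]
force: [1.0, 0.2, 0.2]
width: 0.981
gripper_force: 0.0
```

```bash
python3 - <<'E'
from m import *
a=arm.get_image('side');b=arm.get_image('top')
A=a['frame'][90:270,270:450];B=b['frame'][130:310,350:530]
p={'frame':cv2.resize(np.hstack([A,B]),None,fx=2.2,fy=2.2,interpolation=cv2.INTER_CUBIC)};save(p,'g2')
q=proj(b,[[.62,-.3442,.12]])[0]
m,c=best('jar_blue',b,q,20);m2,c2=best('jar_blue',a,proj(a,[[.62,-.3442,.07]])[0],20);print(c,c2)
o=[(p,k) for p,k in((b,m),(a,m2)) if k is not None]
if o: print(fit(jar,o,[.62,-.344,.012,0],[0,1,2] if len(o)>1 else [0,1]))
E
python3 g.py .5525 -.0103 .079 -7
```

```text
0.9 0.8
(array([ 0.62082102, -0.34374781,  0.00747278,  0.        ]), np.float64(0.16499531269073486))
t 11.95 p [ 0.5521 -0.0115  0.1984] ydir -7.06 tilt [ 0.0006 -0.0008] w 0.98 F [-0.2 -0.2  0.1] j [ 0.26  0.38 -0.44  1.76  0.19  1.04 -0.38]
rot tool z rad -0.0011 shift cm [ 0.12  0.02 11.94] now-frame [ 0.13  0.02 11.94]
```

View pics/g2.png

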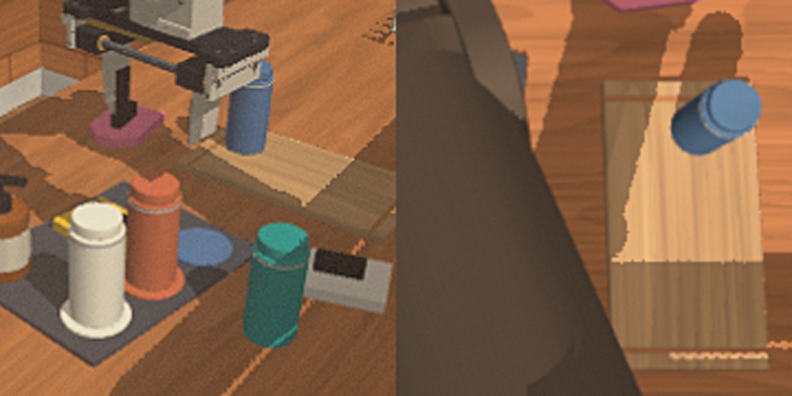

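Blue stands upright on the board's far end; the gripper is above the terracotta jar.

carry_out(
  claw=[9,9,9,9,9,9,9,9,4,4,4,4,4,4,4,4,4,4,4],
  delta_pos=[
    [0.1,0,2],
    [0,0,2],
    [0,0,2],
    [0,0,2],
    [0,0,2],
    [0,0,1.2],
    [0,0,0.7],
    [0,0,0],
    [0,0,0],
    [0,0,0],
    [0,0,0],
    [0,0,0],
    [0,0,0],
    [0,0,-1],
    [0,0,-2],
    [0,0,-3],
    [0,0,-3],
    [0,0,-2],
    [0,0,-1],
  ],
  angular=[
    [0,0,0],
    [0,0,0],
    [0,0,0],
    [0,0,0],
    [0,0,0],
    [0,0,0],
    [0,0,0],
    [0,0,0],
    [0,0,0],
    [0,0,0],
    [0,0,0],
    [0,0,0],
    [0,0,0],
    [0,0,0],
    [0,0,0],
    [0,0,0],
    [0,0,0],
    [0,0,0],
    [0,0,0],
  ],
)

```text
clock: 13.85
position: [0.5523, -0.0091, 0.2012]
ee_rot: [2.352, 2.081, 0.002]
force: [0.3, -0.0, -4.4]
width: 0.605
gripper_force: 24.9
```

```bash
python3 g.py .42 -.345 .079 -7
```

```text
t 13.85 p [ 0.5523 -0.0091  0.2012] ydir -6.99 tilt [ 0.0021 -0.    ] w 0.605 F [ 0.3 -0.  -4.4] j [ 0.25  0.38 -0.45  1.76  0.19  1.04 -0.38]
rot tool z rad 0.0003 shift cm [-34.95  -9.04  12.22] now-frame [-34.95  -9.07  12.19]
```

carry_out(
  claw=[4,4,4,4,4,4,4,4,4,4,4,4,4,4,4,4,4,4,4,4],
  delta_pos=[
    [-2.9,-0.75,0],
    [-2.9,-0.75,0],
    [-2.9,-0.75,0],
    [-2.9,-0.75,0],
    [-2.9,-0.75,0],
    [-2.9,-0.75,0],
    [-2.9,-0.75,0],
    [-2.9,-0.75,0],
    [-2.9,-0.75,0],
    [-2.9,-0.75,0],
    [-2.9,-0.75,0],
    [-2.9,-0.75,0],
    [0,0,1],
    [0,0,2.5],
    [0,0,3],
    [0,0,3],
    [0,0,1.5],
    [0,0,0.6],
    [0,0,0.1],
    [0,0,0],
  ],
  angular=[
    [0,0,0],
    [0,0,0],
    [0,0,0],
    [0,0,0],
    [0,0,0],
    [0,0,0],
    [0,0,0],
    [0,0,0],
    [0,0,0],
    [0,0,0],
    [0,0,0],
    [0,0,0],
    [0,0,0],
    [0,0,0],
    [0,0,0],
    [0,0,0],
    [0,0,0],
    [0,0,0],
    [0,0,0],
    [0,0,0],
  ],
)

```text
clock: 15.85
position: [0.4206, -0.3438, 0.0825]
ee_rot: [2.352, 2.082, 0.0]
force: [0.1, -0.6, -4.1]
width: 0.603
gripper_force: 25.0
```

carry_out(
  claw=[4,4,4,4],
  delta_pos=[
    [0,0,0.15],
    [0,0,0.1],
    [0,0,0.05],
    [0,0,0],
  ],
  angular=[
    [0,0,0],
    [0,0,0],
    [0,0,0],
    [0,0,0],
  ],
)

```text
clock: 16.25
position: [0.4202, -0.3438, 0.0793]
ee_rot: [2.353, 2.081, -0.0]
force: [0.3, -0.1, -4.1]
width: 0.608
gripper_force: 25.0
```

carry_out(
  claw=[4,4,4],
  delta_pos=[
    [0,0,0.06],
    [0,0,0.06],
    [0,0,0],
  ],
  angular=[
    [0,0,0],
    [0,0,0],
    [0,0,0],
  ],
)

```text
clock: 16.55
position: [0.4204, -0.3438, 0.0783]
ee_rot: [2.352, 2.081, -0.0]
force: [-2.2, 0.6, 3.2]
width: 0.602
gripper_force: 25.0
```

carry_out(
  claw=[9,9,9,9,9,9,9,9,9,9,9,9,9,9,9,9,9,9,9,9],
  delta_pos=[
    [0,0,0],
    [0,0,0],
    [0,0,0],
    [0,0,-1],
    [0,0,-2],
    [0,0,-3],
    [0,0,-3],
    [0,0,-3],
    [3.6,0.75,0],
    [3.6,0.75,0],
    [3.6,0.75,0],
    [3.6,0.75,0],
    [3.6,0.75,0],
    [3.6,0.75,0],
    [3.6,0.75,0],
    [3.6,0.75,0],
    [3.6,0.75,0],
    [3.6,0.75,0],
    [3.6,0.75,0],
    [3.6,0.75,0],
  ],
  angular=[
    [0,0,0],
    [0,0,0],
    [0,0,0],
    [0,0,0],
    [0,0,0],
    [0,0,0],
    [0,0,0],
    [0,0,0],
    [0,0,0],
    [0,0,0],
    [0,0,0],
    [0,0,0],
    [0,0,0],
    [0,0,0],
    [0,0,0],
    [0,0,0],
    [0,0,0],
    [0,0,0],
    [0,0,0],
    [0,0,0],
  ],
)

```text
clock: 18.55
position: [0.5625, 0.0755, 0.1987]
ee_rot: [2.353, 2.081, 0.001]
force: [0.3, -0.9, -0.7]
width: 0.979
gripper_force: 0.0
```

```bash
python3 - <<'E'
from h import *
a=arm.get_image('side')
E
python3 g.py .562 .0744 .079 -7
```

```text
t 18.6 p [0.5636 0.0832 0.199 ] ydir -6.63 tilt [0.0024 0.005 ] w 0.983 F [1.6 5.3 2.3] j [ 0.11  0.42 -0.48  1.72  0.21  1.05 -0.55]
rot tool z rad 0.0064 shift cm [-0.89 -0.05 12.  ] now-frame [-0.96 -0.08 12.  ]
```

carry_out(
  claw=[9,9],
  delta_pos=[
    [0,0,0],
    [0,0,0],
  ],
  angular=[
    [0,0,0],
    [0,0,0],
  ],
)

```text
clock: 18.8
position: [0.562, 0.0736, 0.1981]
ee_rot: [2.352, 2.082, -0.001]
force: [-0.7, -1.0, 1.3]
width: 0.979
gripper_force: 0.0
```

```bash
python3 g.py .562 .0744 .079 -7
```

```text
t 18.8 p [0.562  0.0736 0.1981] ydir -6.99 tilt [-0.0001 -0.0006] w 0.979 F [-0.7 -1.   1.3] j [ 0.12  0.41 -0.47  1.73  0.21  1.05 -0.55]
rot tool z rad 0.0001 shift cm [ 8.000e-02 -1.000e-02  1.191e+01] now-frame [ 9.000e-02 -1.000e-02  1.191e+01]
```

carry_out(
  claw=[9,9,9,9,9,9,9,9,4,4,4,4,4,4,4,4,4,4,4,4],
  delta_pos=[
    [0.1,0,2],
    [0,0,2],
    [0,0,2],
    [0,0,2],
    [0,0,2],
    [0,0,1.2],
    [0,0,0.7],
    [0,0,0],
    [0,0,0],
    [0,0,0],
    [0,0,0],
    [0,0,0],
    [0,0,0],
    [0,0,-1],
    [0,0,-2],
    [0,0,-3],
    [0,0,-3],
    [0,0,-2],
    [0,0,-1],
    [0,0,0],
  ],
  angular=[
    [0,0,0],
    [0,0,0],
    [0,0,0],
    [0,0,0],
    [0,0,0],
    [0,0,0],
    [0,0,0],
    [0,0,0],
    [0,0,0],
    [0,0,0],
    [0,0,0],
    [0,0,0],
    [0,0,0],
    [0,0,0],
    [0,0,0],
    [0,0,0],
    [0,0,0],
    [0,0,0],
    [0,0,0],
    [0,0,0],
  ],
)

```text
clock: 20.8
position: [0.5627, 0.0752, 0.2]
ee_rot: [2.352, 2.081, 0.002]
force: [-0.5, 0.6, -5.1]
width: 0.606
gripper_force: 25.0
```

```bash
python3 g.py .52 -.295 .079 -7
```

```text
t 20.8 p [0.5627 0.0752 0.2   ] ydir -7.0 tilt [0.0018 0.0002] w 0.606 F [-0.5  0.6 -5.1] j [ 0.12  0.41 -0.48  1.72  0.21  1.06 -0.55]
rot tool z rad -0.0 shift cm [-37.27   0.28  12.1 ] now-frame [-37.27   0.26  12.09]
```

carry_out(
  claw=[4,4,4,4,4,4,4,4,4,4,4,4,4,4,4,4,4,4,4,4],
  delta_pos=[
    [-2,0,0],
    [-3.2,0,0],
    [-3.2,0,0],
    [-3.2,0,0],
    [-3.2,0,0],
    [-3.2,0,0],
    [-3.2,0,0],
    [-3.2,0,0],
    [-3.2,0,0],
    [-3.2,0,0],
    [-3.2,0,0],
    [-2,0,0],
    [-1.2,0.2,0],
    [0,0,2],
    [0,0,3],
    [0,0,3],
    [0,0,2.5],
    [0,0,0.9],
    [0,0,0.4],
    [0,0,0.1],
  ],
  angular=[
    [0,0,0],
    [0,0,0],
    [0,0,0],
    [0,0,0],
    [0,0,0],
    [0,0,0],
    [0,0,0],
    [0,0,0],
    [0,0,0],
    [0,0,0],
    [0,0,0],
    [0,0,0],
    [0,0,0],
    [0,0,0],
    [0,0,0],
    [0,0,0],
    [0,0,0],
    [0,0,0],
    [0,0,0],
    [0,0,0],
  ],
)

```text
clock: 22.8
position: [0.5194, -0.2941, 0.08]
ee_rot: [2.352, 2.082, 0.0]
force: [-0.1, -0.4, -4.0]
width: 0.609
gripper_force: 25.0
```

carry_out(
  claw=[4,4,4],
  delta_pos=[
    [0,0,0.1],
    [0,0,0.05],
    [0,0,0],
  ],
  angular=[
    [0,0,0],
    [0,0,0],
    [0,0,0],
  ],
)

```text
clock: 23.1
position: [0.5193, -0.2946, 0.0791]
ee_rot: [2.352, 2.081, 0.001]
force: [-0.2, -0.3, -4.0]
width: 0.606
gripper_force: 25.0
```

carry_out(
  claw=[4,4,4],
  delta_pos=[
    [0,0,0.05],
    [0,0,0.05],
    [0,0,0],
  ],
  angular=[
    [0,0,0],
    [0,0,0],
    [0,0,0],
  ],
)

```text
clock: 23.4
position: [0.5192, -0.2946, 0.0781]
ee_rot: [2.352, 2.081, 0.0]
force: [-2.0, 0.7, 4.9]
width: 0.606
gripper_force: 25.0
```

carry_out(
  claw=[9,9,9,9,9,9,9,9,9,9,9,9,9,9,9,9,9],
  delta_pos=[
    [0,0,0],
    [0,0,0],
    [0,0,0],
    [0,0,-1],
    [0,0,-2],
    [0,0,-3],
    [0,0,-3],
    [0,0,-3],
    [-2.8,-2.2,0],
    [-2.8,-2.2,0],
    [-2.8,-2.2,0],
    [-2.8,-2.2,0],
    [-2.8,-2.2,0],
    [-2.8,-2.2,0],
    [-2.8,-2.2,0],
    [-1.8,-1.2,0],
    [0,0,0],
  ],
  angular=[
    [0,0,0],
    [0,0,0],
    [0,0,0],
    [0,0,0],
    [0,0,0],
    [0,0,0],
    [0,0,0],
    [0,0,0],
    [0,0,0],
    [0,0,0],
    [0,0,0],
    [0,0,0],
    [0,0,0],
    [0,0,0],
    [0,0,0],
    [0,0,0],
    [0,0,0],
  ],
)

```text
clock: 25.1
position: [0.3247, -0.4897, 0.1978]
ee_rot: [2.358, 2.075, -0.003]
force: [0.5, -0.3, 0.2]
width: 0.98
gripper_force: 0.0
```

```bash
python3 - <<'E'
from m import *
a=arm.get_image('side');b=arm.get_image('top')
A=a['frame'][90:270,250:470];B=b['frame'][130:310,270:530]
p={'frame':cv2.resize(np.hstack([A,B]),None,fx=1.65,fy=1.65,interpolation=cv2.INTER_CUBIC)};save(p,'g3')
save(b,'t3');save(a,'s3')
m=best('lid',b,(361,178),20)[0]; m2=best('lid',a,(318,190),20)[0]
print('lid top',fit(lid,[(b,m)],[.6425,-.053,.008,2.97],[0,1,3]))
if m2 is not None: print('lid both',fit(lid,[(b,m),(a,m2)],[.6425,-.053,.008,2.97],[0,1,2,3]),fit(lid,[(a,m2)],[.6425,-.053,.008,2.97],[0,1,3]))
disc=np.r_[ring(.037,0),ring(.037,.005)]
for n,x in [('white',(.562,.0744)),('terracotta',(.5525,-.0103)),('blue',(.542,-.098))]:
    o=[]
    for pic in(b,a):
        m,c=best('coaster_'+n,pic,proj(pic,[[*x,.012]])[0],12)
        if m is not None:o.append((pic,m)); print(n,c,m.sum(),fit(disc,[(pic,m)],[*x,.008,0],[0,1]))
    if len(o)>1: print(n,'both',fit(disc,o,[*x,.008,0],[0,1,2]))
for n,x in [('white',(.519,-.2946)),('terracotta',(.4204,-.3438)),('blue',(.62,-.3442))]:
    o=[(pic,m) for pic in(b,a) for m in [best('jar_'+n,pic,proj(pic,[[*x,.08]])[0],20)[0]] if m is not None]
    if o: print('jar',n,len(o),fit(jar,o,[*x,.012,0],[0,1,2] if len(o)>1 else [0,1]))
o=[(pic,m) for pic in(b,a) for m in [best('lunchbox',pic,proj(pic,[[.528,.328,.03]])[0],20)[0]] if m is not None]
print('box',len(o),fit(box,o,[.528,.3285,0,3.588],[0,1,2,3]))
E
python3 g.py
```

```text
lid top (array([ 0.64204857, -0.05324963,  0.008     ,  2.95607601]), np.float64(0.027168214321136475))
lid both (array([ 0.6412999 , -0.05375805,  0.00664526,  2.97101745]), np.float64(0.05148458480834961)) (array([ 0.63747555, -0.05266078,  0.008     ,  2.96153321]), np.float64(0.03726840019226074))
white 0.87 797 (array([0.56494736, 0.07470174, 0.008     , 0.        ]), np.float64(0.058062613010406494))
white 0.88 510 (array([0.5621308 , 0.07311002, 0.008     , 0.        ]), np.float64(0.11750704050064087))
white both (array([0.56381428, 0.07423605, 0.00791887, 0.        ]), np.float64(0.0950162410736084))
terracotta 0.78 779 (array([ 0.55467728, -0.01084992,  0.008     ,  0.        ]), np.float64(0.07908183336257935))
terracotta 0.75 408 (array([ 0.54961744, -0.01007752,  0.008     ,  0.        ]), np.float64(0.18210303783416748))
terracotta both (array([ 0.55430158, -0.01117002,  0.00289718,  0.        ]), np.float64(0.12878337502479553))
blue 0.86 793 (array([ 0.54222522, -0.09450604,  0.008     ,  0.        ]), np.float64(0.06722068786621094))
blue 0.73 390 (array([ 0.53905322, -0.09456616,  0.008     ,  0.        ]), np.float64(0.09908998012542725))
blue both (array([ 0.5418365 , -0.09532798,  0.00570327,  0.        ]), np.float64(0.0840158462524414))
jar white 2 (array([ 0.51814062, -0.29295773,  0.01154825,  0.        ]), np.float64(0.08880436420440674))
jar terracotta 2 (array([ 0.41996465, -0.34438469,  0.01275878,  0.        ]), np.float64(0.08478251099586487))
jar blue 2 (array([ 0.62000807, -0.34308319,  0.01084355,  0.        ]), np.float64(0.06755846738815308))
box 2 (array([5.28231226e-01, 3.28547437e-01, 1.55889183e-05, 3.59112942e+00]), np.float64(0.041120052337646484))
t 26.0 p [ 0.3281 -0.4866  0.1973] ydir -7.0 tilt [ 0.     -0.0001] w 0.977 F [-0.7  0.1 -0.4] j [ 1.11  0.42 -0.31  1.69  0.15  1.06  0.63]
```

View pics/g3.png

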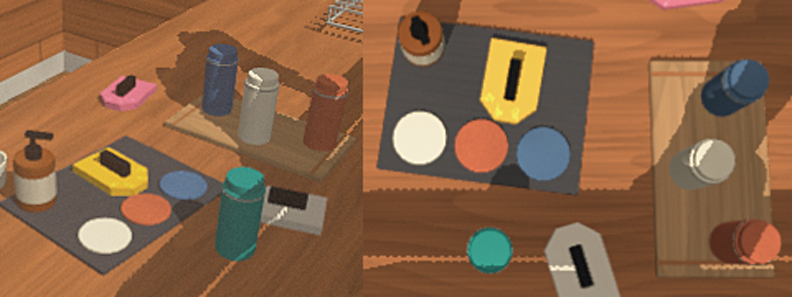

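```bash
python3 g.py .642 -.053 .12 -10.2
```

```text
t 26.0 p [ 0.3281 -0.4866  0.1973] ydir -7.0 tilt [ 0.     -0.0001] w 0.977 F [-0.7  0.1 -0.4] j [ 1.11  0.42 -0.31  1.69  0.15  1.06  0.63]
rot tool z rad 0.0559 shift cm [48.23 23.22  7.73] now-frame [46.86 25.87  7.73]
```

carry_out(
  claw=[7.5,7.5,7.5,7.5,7.5,7.5,7.5,7.5,7.5,7.5,7.5,7.5,7.5,7.5,7.5,7.5,7.5,7.5,7.5,7.5],
  delta_pos=[
    [0,0,0],
    [2,1,0],
    [2.8,1.35,0],
    [2.8,1.35,0],
    [2.8,1.35,0],
    [2.8,1.35,0],
    [2.8,1.35,0],
    [2.8,1.35,0],
    [2.8,1.35,0],
    [2.8,1.35,0],
    [2.8,1.35,0],
    [2.8,1.35,0],
    [2.8,1.35,0],
    [2.8,1.35,0],
    [2.8,1.35,0],
    [2.8,1.35,0],
    [2.8,1.35,0],
    [2.8,1.35,0],
    [1.4,0.6,0],
    [0,0,0],
  ],
  angular=[
    [0,0,0.056],
    [0,0,0],
    [0,0,0],
    [0,0,0],
    [0,0,0],
    [0,0,0],
    [0,0,0],
    [0,0,0],
    [0,0,0],
    [0,0,0],
    [0,0,0],
    [0,0,0],
    [0,0,0],
    [0,0,0],
    [0,0,0],
    [0,0,0],
    [0,0,0],
    [0,0,0],
    [0,0,0],
    [0,0,0],
  ],
)

```text
clock: 28.0
position: [0.6424, -0.0507, 0.1971]
ee_rot: [-2.406, -2.019, -0.001]
force: [-0.2, -1.1, 0.4]
width: 0.818
gripper_force: 0.0
```

carry_out(
  claw=[7.5,7.5,7.5,7.5,7.5,7.5],
  delta_pos=[
    [0,0,2],
    [0,0,3],
    [0,0,3],
    [0,0,3],
    [0,0,2],
    [0,0,0],
  ],
  angular=[
    [0,0,0],
    [0,0,0],
    [0,0,0],
    [0,0,0],
    [0,0,0],
    [0,0,0],
  ],
)

```text
clock: 28.6
position: [0.6389, -0.0557, 0.0643]
ee_rot: [-2.41, -2.011, 0.008]
force: [-0.3, -0.0, -0.1]
width: 0.817
gripper_force: 0.0
```

```bash
python3 - <<'E'
from h import *
a=arm.get_image('side');b=arm.get_image('top')
A=a['frame'][130:230,250:390];B=b['frame'][130:230,290:430]
save({'frame':cv2.resize(np.vstack([A,B]),None,fx=3,fy=3,interpolation=cv2.INTER_CUBIC)},'g4')
E
python3 g.py .642 -.053 .026 -10.2
```

```text
t 28.7 p [ 0.6415 -0.0547  0.0678] ydir -10.28 tilt [-0.0004 -0.0007] w 0.817 F [0.3 0.1 1.5] j [ 0.24  0.66 -0.37  1.66  0.29  0.88 -0.42]
rot tool z rad -0.0014 shift cm [0.18 0.02 4.18] now-frame [0.18 0.02 4.18]
```

View pics/g4.png

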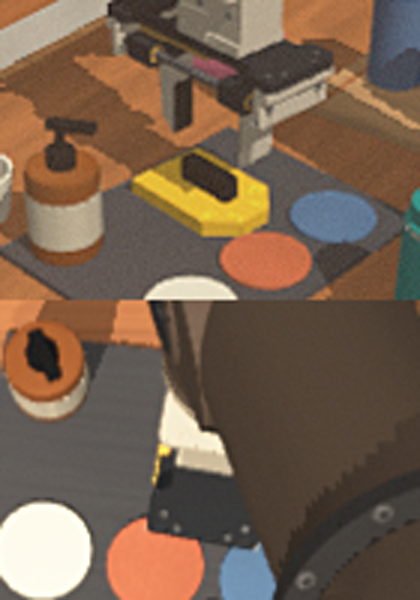

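Fingers straddle the bar's two ends, well clear of the soap bottle.

carry_out(
  claw=[7.5,7.5,7.5,7.5,7.5,7.5,7.5],
  delta_pos=[
    [0.15,0,1],
    [0,0,1],
    [0,0,1],
    [0,0,0.6],
    [0,0,0.4],
    [0,0,0.15],
    [0,0,0],
  ],
  angular=[
    [0,0,0],
    [0,0,0],
    [0,0,0],
    [0,0,0],
    [0,0,0],
    [0,0,0],
    [0,0,0],
  ],
)

```text
clock: 29.4
position: [0.6421, -0.0518, 0.0257]
ee_rot: [-2.41, -2.015, 0.0]
force: [0.6, 0.5, 0.2]
width: 0.817
gripper_force: 0.0
```

carry_out(
  claw=[4,4,4,4,4,4],
  delta_pos=[
    [0,0,0],
    [0,0,0],
    [0,0,0],
    [0,0,0],
    [0,0,0],
    [0,0,0],
  ],
  angular=[
    [0,0,0],
    [0,0,0],
    [0,0,0],
    [0,0,0],
    [0,0,0],
    [0,0,0],
  ],
  force=20,
)

```text
clock: 30.0
position: [0.6423, -0.0518, 0.0261]
ee_rot: [2.41, 2.015, 0.0]
force: [0.1, -0.3, 3.2]
width: 0.607
gripper_force: 20.0
```

carry_out(
  claw=[4,4,4,4,4,4,4,4,4,4,4,4,4,4],
  delta_pos=[
    [0,0,-0.5],
    [0,0,-1.5],
    [0,0,-2.5],
    [0,0,-2.5],
    [0,0,-2.5],
    [0,0,-2.5],
    [0,0,-2.5],
    [0,0,-1],
    [0,0,0],
    [0,0,0],
    [0,0,0],
    [0,0,0],
    [0,0,0],
    [0,0,0],
  ],
  angular=[
    [0,0,0],
    [0,0,0],
    [0,0,0],
    [0,0,0],
    [0,0,0],
    [0,0,0],
    [0,0,0],
    [0,0,0],
    [0,0,-0.125],
    [0,0,-0.125],
    [0,0,-0.125],
    [0,0,-0.125],
    [0,0,-0.12],
    [0,0,0],
  ],
)

```text
clock: 31.4
position: [0.6417, -0.052, 0.1805]
ee_rot: [-1.678, -2.655, 0.0]
force: [0.4, -0.6, -1.1]
width: 0.607
gripper_force: 20.0
```

```bash
python3 g.py .528 .3285 .11 25.5
```

```text
t 31.4 p [ 0.6417 -0.052   0.1805] ydir 25.43 tilt [-0.0008  0.0002] w 0.607 F [ 0.4 -0.6 -1.1] j [ 0.36  0.57 -0.56  1.54  0.32  1.12  0.17]
rot tool z rad -0.0013 shift cm [39.24  6.12  7.05] now-frame [39.24  6.07  7.07]
```

carry_out(
  claw=[4,4,4,4,4,4,4,4,4,4,4,4,4,4,4,4,4,4,4,4],
  delta_pos=[
    [1.4,0.2,0],
    [2.8,0.44,0],
    [2.8,0.44,0],
    [2.8,0.44,0],
    [2.8,0.44,0],
    [2.8,0.44,0],
    [2.8,0.44,0],
    [2.8,0.44,0],
    [2.8,0.44,0],
    [2.8,0.44,0],
    [2.8,0.44,0],
    [2.8,0.44,0],
    [2.8,0.44,0],
    [2.8,0.44,0],
    [1.4,0.2,0],
    [0,0,2],
    [0,0,2.5],
    [0,0,2],
    [0,0,0.5],
    [0,0,0],
  ],
  angular=[
    [0,0,0],
    [0,0,0],
    [0,0,0],
    [0,0,0],
    [0,0,0],
    [0,0,0],
    [0,0,0],
    [0,0,0],
    [0,0,0],
    [0,0,0],
    [0,0,0],
    [0,0,0],
    [0,0,0],
    [0,0,0],
    [0,0,0],
    [0,0,0],
    [0,0,0],
    [0,0,0],
    [0,0,0],
    [0,0,0],
  ],
)

```text
clock: 33.4
position: [0.5293, 0.3283, 0.1103]
ee_rot: [-1.682, -2.653, 0.002]
force: [-0.2, -0.7, -1.8]
width: 0.61
gripper_force: 20.0
```

```bash
python3 - <<'E'
from h import *
a=arm.get_image('side');b=arm.get_image('top')
A=a['frame'][210:350,170:310];B=b['frame'][160:300,120:260]
save({'frame':cv2.resize(np.hstack([A,B]),None,fx=2.85,fy=2.85,interpolation=cv2.INTER_CUBIC)},'g5')
from m import *
p,=[arm.observe()]; print(p['position'])
z=p['position'][2]-.018
for x in (a,b):
    for r in arm.trace('lid',x): print('c',px(r['centre']),r['conf'],r['region'].sum())
    m=best('lid',x,proj(x,[[.528,.3285,z+.01]])[0],30)[0]
    if m is not None: print(fit(lid,[(x,m)],[.528,.3285,z,3.585],[0,1,3]),m.sum())
    m=best('lunchbox',x,proj(x,[[.528,.3285,.02]])[0],30)[0]
    if m is not None: print('box',m.sum())
E
python3 g.py .528 .3285 .085 25.5
```

```text
[0.53013865 0.32911071 0.11189372]
c [326.592 146.8  ] 0.97 495
c [243.904 276.12 ] 0.81 2146
c [425.6  217.08] 0.58 806
(array([0.5252818 , 0.32842973, 0.09389372, 3.54632987]), np.float64(0.16454339027404785)) 2146
box 1873
c [183.424 208.48 ] 0.86 528
c [461.696 118.92 ] 0.79 1472
c [399.872 293.12 ] 0.65 1709
(array([0.56466245, 0.30870646, 0.09389372, 3.66239375]), np.float64(0.7229073643684387)) 528
box 234
t 33.8 p [0.53   0.3288 0.1114] ydir 25.3 tilt [0.0008 0.0005] w 0.603 F [-0.3  0.4 -0.9] j [-0.26  0.61 -0.57  1.67  0.39  0.97 -0.53]
rot tool z rad -0.0034 shift cm [ 0.06 -0.2   2.64] now-frame [ 0.06 -0.2   2.64]
```

View pics/g5.png

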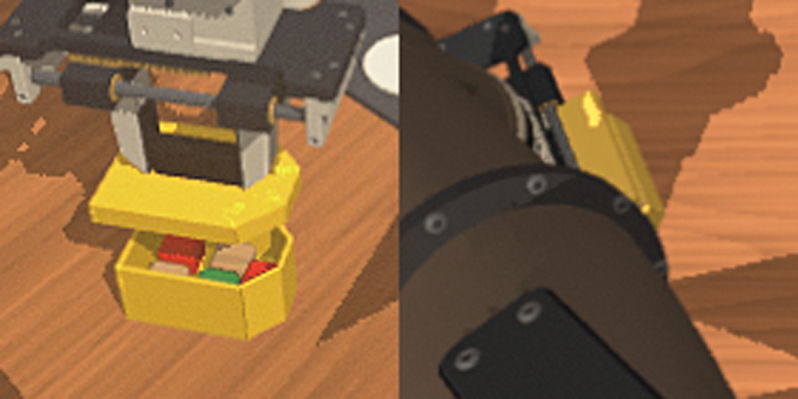

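```bash
cat > f.py <<'E'
from m import *
from scipy.spatial.transform import Rotation as Ro
a=arm.get_image('side'); s=arm.observe(); P=s['position']; R=Ro.from_rotvec(s['ee_rot']).as_matrix(); yd=np.arctan2(R[1,1],R[0,1])
hsv=cv2.cvtColor(a['frame'],cv2.COLOR_RGB2HSV); yel=(hsv[...,0]>19)&(hsv[...,0]<34)&(hsv[...,1]>120)
z=P[2]-.018
G=np.array([[i*.05,j*.014,k] for i in(-1,1) for j in(-1,1) for k in(.0145,.09)])
ig=(hullmask(a,place(G,[P[0],P[1],z,yd]))>.05).astype(np.float32)
ml=best('lid',a,proj(a,[[*P[:2],z+.01]])[0],30)[0]; mb=best('lunchbox',a,proj(a,[[.528,.3285,.02]])[0],30)[0]
L=lambda m:(cv2.dilate(m.astype(np.uint8),np.ones((3,3)))>0)
for nm,mask in(('trace',ml),('colour',yel&L(ml)&~(mb&~ml))):
    v,c=fit(lid,[(a,mask,ig)],[P[0],P[1],z,yd+np.pi],[0,1,3])
    d=v[:2]-P[:2]; print(nm,'lid',np.round(v,4),round(c,3),'toolxy mm',np.round(1000*np.array([d@R[:2,0],d@R[:2,1]]),1),'yaw-tool',round(np.degrees(v[3]-yd),1))
lm=(hullmask(a,place(lid,v))>.05).astype(np.float32); lm=np.maximum(lm,ig)
vb,c=fit(box,[(a,mb,lm)],[.528,.3285,0,3.588],[0,1,3]); print('box side',np.round(vb,4),round(c,3))
I=a['frame'].copy()
for M,w,col in((lid,v,(255,0,0)),(box,vb,(0,0,255)),(box,[.5282,.3285,0,3.59],(0,255,0))):
    q=proj(a,place(M,w)); 
    for k in(0,6): cv2.polylines(I,[np.round(q[k:k+6]*16).astype(np.int32)],True,col,1,cv2.LINE_AA,4)
save({'frame':cv2.resize(I[210:350,170:320],None,fx=4,fy=4,interpolation=cv2.INTER_CUBIC)},'ov')
E
python3 f.py
```

```text
Traceback (most recent call last):
  File "f.py", line 10, in <module>
    for nm,mask in(('trace',ml),('colour',yel&L(ml)&~(mb&~ml))):
                                              ~^^^^
  File "f.py", line 9, in <lambda>
    L=lambda m:(cv2.dilate(m.astype(np.uint8),np.ones((3,3)))>0)
                           ^^^^^^^^
AttributeError: 'NoneType' object has no attribute 'astype'
```

```bash
sed -i "s/^a=arm.get_image('side'); s=/for _ in range(6):\n    a=arm.get_image('side'); q=arm.observe()['position']\n    if best('lid',a,proj(a,[[*q[:2],q[2]-.008]])[0],30)[0] is not None and best('lunchbox',a,proj(a,[[.528,.3285,.02]])[0],30)[0] is not None: break\ns=/" f.py; sed -i 's/^\(ml=.*\)$/\1/' f.py; python3 f.py
```

```text
trace lid [0.5294 0.3276 0.0928 3.6188] 0.038 toolxy mm [-0.8 -0.8] yaw-tool 182.0
colour lid [0.5286 0.327  0.0928 3.5936] 0.033 toolxy mm [-1.  -1.7] yaw-tool 180.6
box side [0.5286 0.327  0.     3.523 ] 0.031
```

View pics/ov.png

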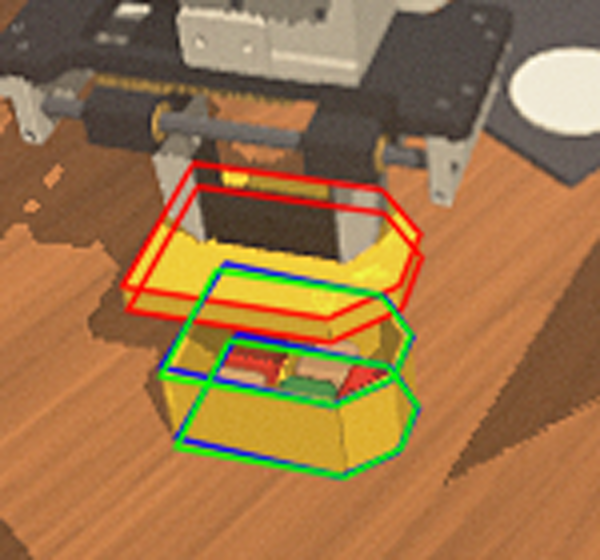

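carry_out(
  claw=[4,4,4,4,4,4,4,4,4,4,4],
  delta_pos=[
    [0,-0.1,0],
    [0,0,1],
    [0,0,1],
    [0,0,1],
    [0,0,0.5],
    [0,0,0.5],
    [0,0,0.3],
    [0,0,0.2],
    [0,0,0.2],
    [0,0,0.2],
    [0,0,0],
  ],
  angular=[
    [0,0,-0.003],
    [0,0,0],
    [0,0,0],
    [0,0,0],
    [0,0,0],
    [0,0,0],
    [0,0,0],
    [0,0,0],
    [0,0,0],
    [0,0,0],
    [0,0,0],
  ],
)

```text
clock: 35.3
position: [0.5288, 0.3282, 0.0617]
ee_rot: [1.677, 2.657, -0.0]
force: [-0.7, 0.4, -0.7]
width: 0.607
gripper_force: 20.0
```

```bash
python3 g.py .528 .328 .056 25.5
```

```text
t 35.3 p [0.5288 0.3282 0.0617] ydir 25.49 tilt [-0.0001 -0.0001] w 0.607 F [-0.7  0.4 -0.7] j [-0.28  0.67 -0.55  1.71  0.43  0.88 -0.56]
rot tool z rad -0.0002 shift cm [ 0.02 -0.08  0.57] now-frame [ 0.02 -0.08  0.57]
```

carry_out(
  claw=[4,4,4,4,4],
  delta_pos=[
    [0,0,0.2],
    [0,0,0.15],
    [0,0,0.1],
    [0,0,0.1],
    [0,0,0],
  ],
  angular=[
    [0,0,0],
    [0,0,0],
    [0,0,0],
    [0,0,0],
    [0,0,0],
  ],
)

```text
clock: 35.8
position: [0.5289, 0.3283, 0.0562]
ee_rot: [1.677, 2.657, -0.0]
force: [-0.8, 0.5, -0.6]
width: 0.612
gripper_force: 20.0
```

carry_out(
  claw=[4,4,4],
  delta_pos=[
    [0,0,0.07],
    [0,0,0.05],
    [0,0,0],
  ],
  angular=[
    [0,0,0],
    [0,0,0],
    [0,0,0],
  ],
)

```text
clock: 36.1
position: [0.5289, 0.3283, 0.0561]
ee_rot: [1.676, 2.656, 0.0]
force: [-2.2, -3.1, 9.0]
width: 0.605
gripper_force: 20.0
```

carry_out(
  claw=[7.5,7.5,7.5,7.5,7.5,7.5,7.5,7.5,7.5,7.5,9,9,9,9,9,9],
  delta_pos=[
    [0,0,-0.05],
    [0,0,0],
    [0,0,0],
    [0,0,-1],
    [0,0,-2],
    [0,0,-2.5],
    [0,0,-2.5],
    [0,0,-2.5],
    [0,0,-2.5],
    [0,0,-1.5],
    [0,0,0],
    [0,0,0],
    [0,0,0],
    [0,0,0],
    [0,0,0],
    [0,0,0],
  ],
  angular=[
    [0,0,0],
    [0,0,0],
    [0,0,0],
    [0,0,0],
    [0,0,0],
    [0,0,0],
    [0,0,0],
    [0,0,0],
    [0,0,0],
    [0,0,0],
    [0,0,0.115],
    [0,0,0.115],
    [0,0,0.115],
    [0,0,0.115],
    [0,0,0.107],
    [0,0,0],
  ],
)

```text
clock: 37.7
position: [0.5287, 0.3283, 0.2007]
ee_rot: [2.354, 2.08, -0.0]
force: [0.7, 0.1, -1.0]
width: 0.978
gripper_force: 0.0
```

```bash
python3 g.py .5192 -.2946 .0785 -7
```

```text
t 37.7 p [0.5287 0.3283 0.2007] ydir -7.08 tilt [-0.     -0.0003] w 0.978 F [ 0.7  0.1 -1. ] j [-0.32  0.5  -0.48  1.58  0.25  1.12 -0.98]
rot tool z rad -0.0013 shift cm [-61.94   6.65  12.22] now-frame [-61.93   6.73  12.24]
```

carry_out(
  claw=[9,9,9,9,9,9,9,9,9,9,9,9,9,9,9,9,9,9,9,9],
  delta_pos=[
    [-2,0.2,0],
    [-3.5,0.36,0],
    [-3.5,0.36,0],
    [-3.5,0.36,0],
    [-3.5,0.36,0],
    [-3.5,0.36,0],
    [-3.5,0.36,0],
    [-3.5,0.36,0],
    [-3.5,0.36,0],
    [-3.5,0.36,0],
    [-3.5,0.36,0],
    [-3.5,0.36,0],
    [-3.5,0.36,0],
    [-3.5,0.36,0],
    [-3.5,0.36,0],
    [-3.5,0.36,0],
    [-3.5,0.36,0],
    [-2.5,0.45,0],
    [-1.4,0.3,0],
    [0,0,0],
  ],
  angular=[
    [0,0,0],
    [0,0,0],
    [0,0,0],
    [0,0,0],
    [0,0,0],
    [0,0,0],
    [0,0,0],
    [0,0,0],
    [0,0,0],
    [0,0,0],
    [0,0,0],
    [0,0,0],
    [0,0,0],
    [0,0,0],
    [0,0,0],
    [0,0,0],
    [0,0,0],
    [0,0,0],
    [0,0,0],
    [0,0,0],
  ],
)

```text
clock: 39.7
position: [0.5197, -0.2961, 0.2003]
ee_rot: [-2.354, -2.081, 0.001]
force: [0.1, 1.0, 0.5]
width: 0.98
gripper_force: 0.0
```

```bash
python3 - <<'E'
from m import *
a=arm.get_image('side');b=arm.get_image('top')
A=a['frame'][210:350,170:310];B=b['frame'][160:300,120:260]
save({'frame':cv2.resize(np.hstack([A,B]),None,fx=2.85,fy=2.85,interpolation=cv2.INTER_CUBIC)},'g6')
o=[(x,m) for x in(a,b) for m in[best('lid',x,proj(x,[[.528,.3285,.05]])[0],20)[0]] if m is not None]
full=np.r_[lid]
print(len(o),[fit(lid,[k],[.528,.3285,.038,3.59],[0,1,3]) for k in o], fit(lid,o,[.528,.3285,.038,3.59],[0,1,2,3]))
E
python3 g.py .5192 -.2946 .0785 -7
```

```text
2 [(array([0.52694817, 0.32581995, 0.038     , 3.59774311]), np.float64(0.0388261079788208)), (array([0.52862734, 0.32794871, 0.038     , 3.5895375 ]), np.float64(0.03773123025894165))] (array([0.52763065, 0.32718248, 0.03875325, 3.5954055 ]), np.float64(0.04331129789352417))
t 39.9 p [ 0.5205 -0.2921  0.2007] ydir -6.81 tilt [0.0002 0.0009] w 0.975 F [0.5 0.4 0.4] j [ 0.65  0.44 -0.32  1.66  0.15  1.07  0.16]
rot tool z rad 0.0033 shift cm [-0.26 -0.1  12.22] now-frame [-0.27 -0.1  12.22]
```

View pics/g6.png

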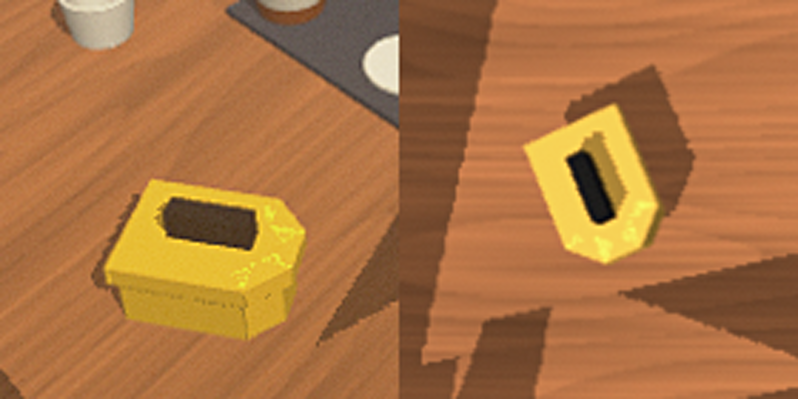

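The lid sits fully down with its cut corners over the box's (fit height 38.8 mm). Now the jars go back.

carry_out(
  claw=[9,9,9,9,9,9,9,9,9,4,4,4,4,4,4,4,4,4,4,4],
  delta_pos=[
    [0,0,1],
    [0,0,2],
    [0,0,2],
    [0,0,2],
    [0,0,2],
    [0,0,1.7],
    [0,0,1],
    [0,0,0.5],
    [0,0,0],
    [0,0,0],
    [0,0,0],
    [0,0,0],
    [0,0,0],
    [0,0,-1],
    [0,0,-2],
    [0,0,-3],
    [0,0,-3],
    [0,0,-2],
    [0,0,-1],
    [0,0,0],
  ],
  angular=[
    [0,0,0],
    [0,0,0],
    [0,0,0],
    [0,0,0],
    [0,0,0],
    [0,0,0],
    [0,0,0],
    [0,0,0],
    [0,0,0],
    [0,0,0],
    [0,0,0],
    [0,0,0],
    [0,0,0],
    [0,0,0],
    [0,0,0],
    [0,0,0],
    [0,0,0],
    [0,0,0],
    [0,0,0],
    [0,0,0],
  ],
  force=25,
)

```text
clock: 41.9
position: [0.5205, -0.2945, 0.1999]
ee_rot: [2.352, 2.08, 0.001]
force: [0.5, -0.9, -5.1]
width: 0.606
gripper_force: 25.0
```

```bash
python3 g.py .5646 .0748 .0795 -7
```

```text
t 41.9 p [ 0.5205 -0.2945  0.1999] ydir -7.0 tilt [ 0.0017 -0.001 ] w 0.606 F [ 0.5 -0.9 -5.1] j [ 0.65  0.44 -0.32  1.66  0.15  1.07  0.16]
rot tool z rad -0.0 shift cm [37.19 -0.12 12.04] now-frame [37.2  -0.14 12.01]
```

carry_out(
  claw=[4,4,4,4,4,4,4,4,4,4,4,4,4,4,4,4,4,4,4,4],
  delta_pos=[
    [2,0,0],
    [3.3,0,0],
    [3.3,0,0],
    [3.3,0,0],
    [3.3,0,0],
    [3.3,0,0],
    [3.3,0,0],
    [3.3,0,0],
    [3.3,0,0],
    [3.3,0,0],
    [3.3,0,0],
    [1.5,-0.1,0],
    [0.7,0,0],
    [0,0,0],
    [0,0,2],
    [0,0,3],
    [0,0,3],
    [0,0,2],
    [0,0,1],
    [0,0,0],
  ],
  angular=[
    [0,0,0],
    [0,0,0],
    [0,0,0],
    [0,0,0],
    [0,0,0],
    [0,0,0],
    [0,0,0],
    [0,0,0],
    [0,0,0],
    [0,0,0],
    [0,0,0],
    [0,0,0],
    [0,0,0],
    [0,0,0],
    [0,0,0],
    [0,0,0],
    [0,0,0],
    [0,0,0],
    [0,0,0],
    [0,0,0],
  ],
)

```text
clock: 43.9
position: [0.564, 0.0731, 0.0878]
ee_rot: [-2.355, -2.079, 0.003]
force: [-0.3, -0.2, -4.2]
width: 0.607
gripper_force: 25.0
```

```bash
python3 g.py .5646 .0748 .0795 -7
python3 - <<'E'
from m import *
a=arm.get_image('side'); P=arm.observe()['position']
m,c=best('jar_white',a,proj(a,[[*P[:2],P[2]-.005]])[0],25)
if m is not None: print(P,fit(jar*[1,1,.75],[(a,m)],[P[0],P[1],P[2]-.066,0],[0,1]) if 0 else fit(jar,[(a,m)],[P[0],P[1],P[2]-.066,0],[0,1]))
E
```

```text
t 43.9 p [0.564  0.0731 0.0878] ydir -7.11 tilt [-0.0017 -0.0012] w 0.607 F [-0.3 -0.2 -4.2] j [ 0.06  0.53 -0.39  1.84  0.27  0.82 -0.59]
rot tool z rad -0.0018 shift cm [0.17 0.04 0.83] now-frame [0.17 0.04 0.83]
[0.56452158 0.07371526 0.08855122] (array([0.55618465, 0.07901405, 0.02255122, 0.        ]), np.float64(0.2585507035255432))
```

carry_out(
  claw=[4,4,4,4,4,4],
  delta_pos=[
    [0.1,0,0.3],
    [0,0,0.3],
    [0,0,0.15],
    [0,0,0.1],
    [0,0,0.05],
    [0,0,0],
  ],
  angular=[
    [0,0,0],
    [0,0,0],
    [0,0,0],
    [0,0,0],
    [0,0,0],
    [0,0,0],
  ],
)

```text
clock: 44.6
position: [0.5659, 0.0766, 0.0836]
ee_rot: [2.35, 2.08, 0.005]
force: [-9.6, -1.8, 32.8]
width: 0.606
gripper_force: 25.1
```

carry_out(
  claw=[4,4,4,4],
  delta_pos=[
    [0,0,-0.4],
    [0,0,-0.4],
    [0,0,0],
    [0,0,0],
  ],
  angular=[
    [0,0,0],
    [0,0,0],
    [0,0,0],
    [0,0,0],
  ],
)

```text
clock: 45.0
position: [0.5644, 0.076, 0.0874]
ee_rot: [-2.353, -2.082, 0.0]
force: [-1.3, -0.4, -4.9]
width: 0.604
gripper_force: 25.0
```

```bash
python3 - <<'E'
from h import *
a=arm.get_image('side');b=arm.get_image('top')
A=a['frame'][130:260,240:390];B=b['frame'][130:260,260:410]
save({'frame':cv2.resize(np.hstack([A,B]),None,fx=2.6,fy=2.6,interpolation=cv2.INTER_CUBIC)},'g7')
E
python3 g.py .5646 .0748 .0795 -7
```

```text
t 45.1 p [0.5642 0.076  0.0872] ydir -6.99 tilt [-0.0007 -0.0002] w 0.604 F [-0.8 -0.3 -4.7] j [ 0.05  0.53 -0.39  1.84  0.27  0.82 -0.6 ]
rot tool z rad 0.0001 shift cm [-0.11  0.05  0.77] now-frame [-0.11  0.05  0.77]
```

View pics/g7.png

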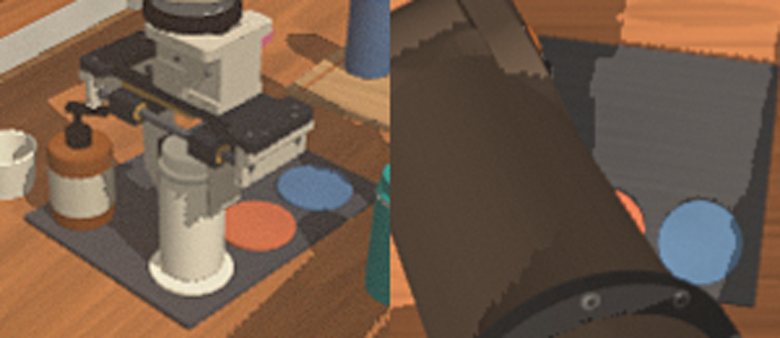

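carry_out(
  claw=[4,4,4,4],
  delta_pos=[
    [-0.08,0.04,0.1],
    [0,0,0.1],
    [0,0,0],
    [0,0,0],
  ],
  angular=[
    [0,0,0],
    [0,0,0],
    [0,0,0],
    [0,0,0],
  ],
)

```text
clock: 45.5
position: [0.5647, 0.0752, 0.0855]
ee_rot: [-2.353, -2.082, 0.0]
force: [-0.2, -1.0, -3.8]
width: 0.606
gripper_force: 25.0
```

carry_out(
  claw=[4,4,4],
  delta_pos=[
    [0,0,0.1],
    [0,0,0],
    [0,0,0],
  ],
  angular=[
    [0,0,0],
    [0,0,0],
    [0,0,0],
  ],
)

```text
clock: 45.8
position: [0.5648, 0.0752, 0.0846]
ee_rot: [2.353, 2.082, -0.0]
force: [-0.0, 0.2, -3.8]
width: 0.608
gripper_force: 25.0
```

carry_out(
  claw=[4,4,4],
  delta_pos=[
    [0,0,0.06],
    [0,0,0.04],
    [0,0,0],
  ],
  angular=[
    [0,0,0],
    [0,0,0],
    [0,0,0],
  ],
)

```text
clock: 46.1
position: [0.5648, 0.0752, 0.0838]
ee_rot: [2.353, 2.082, 0.0]
force: [-0.7, 0.5, -1.1]
width: 0.603
gripper_force: 25.0
```

Run:
```python
from m import *
for _ in range(4):
    a=arm.get_image('side'); m,c=best('soap',a,(271,195),25); j,cj=best('jar_white',a,(313,215),25)
    if m is not None and j is not None: break
print('soap rows',np.where(m.any(1))[0][[0,-1]],'cols',np.where(m.any(0))[0][[0,-1]])
t=np.r_[ring(.03,.008)+[.687,.07,0]];q=proj(a,t);print('model bottom row',q[:,1].max(),'cols',q[:,0].min(),q[:,0].max(),'top pt',proj(a,[[.687,.07,.128]]),proj(a,[[.687,.07,.15]]))
print('jar rows',np.where(j.any(1))[0][[0,-1]],'cols',np.where(j.any(0))[0][[0,-1]],cj)
for z in(.010,.013,.016,.019):
    q=proj(a,ring(.028,0)+[.5648,.0752,z]);q2=proj(a,ring(.025,.12)+[.5648,.0752,z]);print(z,q[:,1].max(),q2[:,1].min(),q[:,0].min(),q[:,0].max())
s0=cv2.imread('pics/s0.png')
hs=arm.get_image('side')['frame']; g=np.abs(hs.astype(int)-s0[...,::-1]).sum(2)
print('soap region diff vs start',g[m].mean(), g[205:216,258:284].mean())
b0=cv2.imread('pics/t3.png'); 
# pixel profile below jar along its axis in the side view
x=int(round(proj(a,[[.5648,.0752,.013]])[0][0])); print(x,[hs[r,x].tolist() for r in range(230,250)])
```

```text
soap rows [169 219] cols [259 284]
model bottom row 219.89087105347696 cols 261.3628550346895 285.94094832002963 top pt [[270.9949383  169.93086852]] [[270.46939852 161.44371459]]
jar rows [184 238] cols [301 327] 0.89
0.01 239.79001270321965 181.52090242479508 300.0083597736508 324.4614153079523
0.013 238.75641628359588 180.34166696615412 299.98947601724745 324.4887580001516
0.016 237.71875573482896 179.1578705378276 299.9705399642429 324.51619988405565
0.019 236.67701013322846 177.9694911995297 299.9515514775589 324.54374142075807
soap region diff vs start 18.523715415019762 13.26923076923077
312 [[202, 188, 163], [199, 185, 159], [201, 189, 163], [204, 190, 167], [204, 190, 165], [199, 184, 161], [202, 189, 163], [202, 187, 162], [216, 206, 173], [231, 223, 198], [236, 228, 205], [238, 230, 206], [237, 228, 198], [172, 159, 137], [84, 73, 70], [96, 87, 80], [97, 84, 83], [97, 86, 83], [99, 89, 84], [100, 88, 83]]
```

carry_out(
  claw=[4,9,9,9,9,9,9,9,9,9],
  delta_pos=[
    [0,0,0.04],
    [0,0,0],
    [0,0,0],
    [0,0,0],
    [0,0,0],
    [0,0,-1],
    [0,0,-2.5],
    [0,0,-3],
    [0,0,-3],
    [0,0,-2],
  ],
  angular=[
    [0,0,0],
    [0,0,0],
    [0,0,0],
    [0,0,0],
    [0,0,0],
    [0,0,0],
    [0,0,0],
    [0,0,0],
    [0,0,0],
    [0,0,0],
  ],
)

```text
clock: 47.3
position: [0.5655, 0.0756, 0.2012]
ee_rot: [2.352, 2.081, 0.004]
force: [1.3, -0.0, -0.2]
width: 0.983
gripper_force: 0.0
```

carry_out(
  claw=[9,9,9,9,9,9,9,9,9,9,9,9,9,9,9],
  delta_pos=[
    [-2,-0.45,0],
    [-3.4,-0.72,0],
    [-3.4,-0.72,0],
    [-3.4,-0.72,0],
    [-3.4,-0.72,0],
    [-3.4,-0.72,0],
    [-3.4,-0.72,0],
    [-3.4,-0.72,0],
    [-3.4,-0.72,0],
    [-3.4,-0.72,0],
    [-3.4,-0.72,0],
    [-3.4,-0.72,0],
    [-2.6,-0.6,0],
    [-1.4,-0.3,0],
    [0,0,0],
  ],
  angular=[
    [0,0,0],
    [0,0,0],
    [0,0,0],
    [0,0,0],
    [0,0,0],
    [0,0,0],
    [0,0,0],
    [0,0,0],
    [0,0,0],
    [0,0,0],
    [0,0,0],
    [0,0,0],
    [0,0,0],
    [0,0,0],
    [0,0,0],
  ],
)

```text
clock: 48.8
position: [0.4192, -0.3459, 0.1986]
ee_rot: [2.356, 2.078, -0.001]
force: [-0.2, 1.3, -0.8]
width: 0.98
gripper_force: 0.0
```

```bash
python3 - <<'E'
from m import *
a=arm.get_image('side');b=arm.get_image('top')
o=[(x,m) for x in(a,b) for m in[best('jar_white',x,proj(x,[[.5648,.0752,.07]])[0],25)[0]] if m is not None]
for k in o: print(fit(jar,[k],[.5648,.0752,.013,0],[0,1]))
if len(o)>1: print(fit(jar,o,[.5648,.0752,.013,0],[0,1,2]))
E
python3 g.py .4203 -.3438 .079 -7
```

```text
(array([0.56118373, 0.07349616, 0.013     , 0.        ]), np.float64(0.06466913223266602))
(array([0.5652668 , 0.07524068, 0.013     , 0.        ]), np.float64(0.05712658166885376))
(array([0.56290545, 0.07426168, 0.01348062, 0.        ]), np.float64(0.09138935804367065))
t 49.0 p [ 0.4209 -0.3424  0.1984] ydir -6.84 tilt [0.0005 0.0007] w 0.982 F [-0.2  0.4  0.4] j [ 0.8   0.35 -0.29  1.79  0.11  1.01  0.35]
rot tool z rad 0.0027 shift cm [-0.15 -0.05 11.94] now-frame [-0.16 -0.05 11.94]
```

White is centred on its coaster within about 1 mm. Next terracotta.

carry_out(
  claw=[9,9,9,9,9,9,9,9,9],
  delta_pos=[
    [0,0,1],
    [0,0,2],
    [0,0,2],
    [0,0,2],
    [0,0,2],
    [0,0,1.5],
    [0,0,1],
    [0,0,0.4],
    [0,0,0],
  ],
  angular=[
    [0,0,0],
    [0,0,0],
    [0,0,0],
    [0,0,0],
    [0,0,0],
    [0,0,0],
    [0,0,0],
    [0,0,0],
    [0,0,0],
  ],
)

```text
clock: 49.9
position: [0.42, -0.3438, 0.0788]
ee_rot: [-2.352, -2.082, -0.0]
force: [0.3, -0.7, -0.1]
width: 0.98
gripper_force: 0.0
```

carry_out(
  claw=[4,4,4,4,4,4,4,4,4,4,4,4],
  delta_pos=[
    [0,0,0],
    [0,0,0],
    [0,0,0],
    [0,0,0],
    [0,0,-0.5],
    [0,0,-1.5],
    [0,0,-2.5],
    [0,0,-3],
    [0,0,-2.5],
    [0,0,-1.5],
    [0,0,-0.5],
    [0,0,0],
  ],
  angular=[
    [0,0,0],
    [0,0,0],
    [0,0,0],
    [0,0,0],
    [0,0,0],
    [0,0,0],
    [0,0,0],
    [0,0,0],
    [0,0,0],
    [0,0,0],
    [0,0,0],
    [0,0,0],
  ],
)

```text
clock: 51.1
position: [0.4198, -0.3443, 0.1995]
ee_rot: [2.353, 2.081, -0.0]
force: [0.7, -0.3, -5.4]
width: 0.608
gripper_force: 25.0
```

```bash
python3 g.py .5535 -.0105 .08 -7
```

```text
t 51.1 p [ 0.4198 -0.3443  0.1995] ydir -7.0 tilt [ 0.0003 -0.0004] w 0.608 F [ 0.7 -0.3 -5.4] j [ 0.81  0.35 -0.29  1.79  0.11  1.02  0.36]
rot tool z rad -0.0 shift cm [34.76  9.2  11.95] now-frame [34.76  9.2  11.94]
```

carry_out(
  claw=[4,4,4,4,4,4,4,4,4,4,4,4,4,4,4,4,4,4,4,4],
  delta_pos=[
    [2,0.5,0],
    [3.2,0.85,0],
    [3.2,0.85,0],
    [3.2,0.85,0],
    [3.2,0.85,0],
    [3.2,0.85,0],
    [3.2,0.85,0],
    [3.2,0.85,0],
    [3.2,0.85,0],
    [3.2,0.85,0],
    [2.6,0.7,0],
    [1.36,0.35,0],
    [0,0,0],
    [0,0,2],
    [0,0,3],
    [0,0,2.5],
    [0,0,2],
    [0,0,1],
    [0,0,0.5],
    [0,0,0],
  ],
  angular=[
    [0,0,0],
    [0,0,0],
    [0,0,0],
    [0,0,0],
    [0,0,0],
    [0,0,0],
    [0,0,0],
    [0,0,0],
    [0,0,0],
    [0,0,0],
    [0,0,0],
    [0,0,0],
    [0,0,0],
    [0,0,0],
    [0,0,0],
    [0,0,0],
    [0,0,0],
    [0,0,0],
    [0,0,0],
    [0,0,0],
  ],
)

```text
clock: 53.1
position: [0.5534, -0.0112, 0.089]
ee_rot: [-2.353, -2.081, 0.001]
force: [-0.4, 1.3, -4.4]
width: 0.602
gripper_force: 25.0
```

```bash
python3 g.py .5535 -.0105 .08 -7
```

```text
t 53.1 p [ 0.5534 -0.0112  0.089 ] ydir -7.04 tilt [-0.0006 -0.0003] w 0.602 F [-0.4  1.3 -4.4] j [ 0.2   0.51 -0.38  1.88  0.25  0.8  -0.43]
rot tool z rad -0.0007 shift cm [0.07 0.   0.9 ] now-frame [0.07 0.   0.9 ]
```

carry_out(
  claw=[4,4,4,4,4],
  delta_pos=[
    [0.05,0,0.2],
    [0,0,0.15],
    [0,0,0.1],
    [0,0,0.05],
    [0,0,0],
  ],
  angular=[
    [0,0,0],
    [0,0,0],
    [0,0,0],
    [0,0,0],
    [0,0,0],
  ],
)

```text
clock: 53.6
position: [0.5537, -0.01, 0.0843]
ee_rot: [2.353, 2.082, 0.0]
force: [0.2, -0.1, -3.0]
width: 0.608
gripper_force: 25.0
```

carry_out(
  claw=[4,4,4],
  delta_pos=[
    [0,0,0.1],
    [0,0,0.08],
    [0,0,0],
  ],
  angular=[
    [0,0,0],
    [0,0,0],
    [0,0,0],
  ],
)

```text
clock: 53.9
position: [0.5544, -0.01, 0.0835]
ee_rot: [2.352, 2.081, 0.001]
force: [-0.9, -0.4, 7.0]
width: 0.603
gripper_force: 25.0
```

carry_out(
  claw=[9,9,9,9,9,9,9,9,9],
  delta_pos=[
    [0,0,0],
    [0,0,0],
    [0,0,0],
    [0,0,0],
    [0,0,-1],
    [0,0,-2.5],
    [0,0,-3],
    [0,0,-3],
    [0,0,-2],
  ],
  angular=[
    [0,0,0],
    [0,0,0],
    [0,0,0],
    [0,0,0],
    [0,0,0],
    [0,0,0],
    [0,0,0],
    [0,0,0],
    [0,0,0],
  ],
)

```text
clock: 54.8
position: [0.5543, -0.0097, 0.2003]
ee_rot: [2.351, 2.081, 0.003]
force: [0.6, -0.5, 0.0]
width: 0.979
gripper_force: 0.0
```

carry_out(
  claw=[9,9,9,9,9,9,9,9,9,9,9,9,9],
  delta_pos=[
    [-2,0.6,0],
    [-3,1,0],
    [-3,1,0],
    [-3,1,0],
    [-3,1,0],
    [-3,1,0],
    [-3,1,0],
    [-3,1,0],
    [-3,1,0],
    [-3,1,0],
    [-2,0.7,0],
    [-1.3,0.4,0],
    [0,0,0],
  ],
  angular=[
    [0,0,0],
    [0,0,0],
    [0,0,0],
    [0,0,0],
    [0,0,0],
    [0,0,0],
    [0,0,0],
    [0,0,0],
    [0,0,0],
    [0,0,0],
    [0,0,0],
    [0,0,0],
    [0,0,0],
  ],
)

```text
clock: 56.1
position: [0.6201, -0.3456, 0.1974]
ee_rot: [2.355, 2.079, -0.001]
force: [-0.4, 0.2, -0.5]
width: 0.984
gripper_force: 0.0
```

```bash
python3 - <<'E'
from m import *
a=arm.get_image('side');b=arm.get_image('top')
o=[(x,m) for x in(a,b) for m in[best('jar_terracotta',x,proj(x,[[.554,-.0103,.07]])[0],25)[0]] if m is not None]
for k in o: print(fit(jar,[k],[.554,-.0103,.013,0],[0,1]))
if len(o)>1: print(fit(jar,o,[.554,-.0103,.013,0],[0,1,2]))
E
python3 g.py .62 -.3442 .079 -7
```

```text
(array([ 0.55199789, -0.01096763,  0.013     ,  0.        ]), np.float64(0.07321858406066895))
(array([ 0.55439987, -0.00935775,  0.013     ,  0.        ]), np.float64(0.056947410106658936))
(array([ 0.55417043, -0.01037429,  0.01162299,  0.        ]), np.float64(0.07964146137237549))
t 56.3 p [ 0.6209 -0.3416  0.1978] ydir -6.87 tilt [0.0003 0.0009] w 0.983 F [-0.3  1.1  0.1] j [ 0.61  0.62 -0.31  1.35  0.19  1.2   0.16]
rot tool z rad 0.0022 shift cm [-0.27 -0.05 11.88] now-frame [-0.28 -0.06 11.88]
```

carry_out(
  claw=[9,9,9,9,9,9,9,9,9],
  delta_pos=[
    [0,0,1],
    [0,0,2],
    [0,0,2],
    [0,0,2],
    [0,0,2],
    [0,0,1.5],
    [0,0,1],
    [0,0,0.3],
    [0,0,0],
  ],
  angular=[
    [0,0,0],
    [0,0,0],
    [0,0,0],
    [0,0,0],
    [0,0,0],
    [0,0,0],
    [0,0,0],
    [0,0,0],
    [0,0,0],
  ],
)

```text
clock: 57.2
position: [0.6206, -0.3434, 0.0794]
ee_rot: [-2.353, -2.082, -0.0]
force: [-0.4, -0.5, 0.8]
width: 0.98
gripper_force: 0.0
```

carry_out(
  claw=[4,4,4,4,4,4,4,4,4,4,4,4],
  delta_pos=[
    [0,0,0],
    [0,0,0],
    [0,0,0],
    [0,0,0],
    [0,0,-0.5],
    [0,0,-1.5],
    [0,0,-2.5],
    [0,0,-3],
    [0,0,-2.5],
    [0,0,-1.5],
    [0,0,-0.5],
    [0,0,0],
  ],
  angular=[
    [0,0,0],
    [0,0,0],
    [0,0,0],
    [0,0,0],
    [0,0,0],
    [0,0,0],
    [0,0,0],
    [0,0,0],
    [0,0,0],
    [0,0,0],
    [0,0,0],
    [0,0,0],
  ],
)

```text
clock: 58.4
position: [0.6205, -0.3436, 0.1998]
ee_rot: [2.352, 2.081, 0.0]
force: [-0.1, -0.6, -3.2]
width: 0.604
gripper_force: 25.0
```

```bash
python3 g.py .5424 -.0955 .08 -7
```

```text
t 58.4 p [ 0.6205 -0.3436  0.1998] ydir -6.99 tilt [ 0.0004 -0.0003] w 0.604 F [-0.1 -0.6 -3.2] j [ 0.61  0.62 -0.31  1.35  0.19  1.2   0.17]
rot tool z rad 0.0001 shift cm [ 23.68 -10.78  11.98] now-frame [ 23.68 -10.78  11.97]
```

carry_out(
  claw=[4,4,4,4,4,4,4,4,4,4,4,4,4,4,4,4,4,4,4],
  delta_pos=[
    [1.5,-0.7,0],
    [2.5,-1.14,0],
    [2.5,-1.14,0],
    [2.5,-1.14,0],
    [2.5,-1.14,0],
    [2.5,-1.14,0],
    [2.5,-1.14,0],
    [2.5,-1.14,0],
    [2.5,-1.14,0],
    [1.5,-0.66,0],
    [0.68,-0.3,0],
    [0,0,0],
    [0,0,2],
    [0,0,3],
    [0,0,2.5],
    [0,0,2],
    [0,0,1],
    [0,0,0.5],
    [0,0,0],
  ],
  angular=[
    [0,0,0],
    [0,0,0],
    [0,0,0],
    [0,0,0],
    [0,0,0],
    [0,0,0],
    [0,0,0],
    [0,0,0],
    [0,0,0],
    [0,0,0],
    [0,0,0],
    [0,0,0],
    [0,0,0],
    [0,0,0],
    [0,0,0],
    [0,0,0],
    [0,0,0],
    [0,0,0],
    [0,0,0],
  ],
)

```text
clock: 60.3
position: [0.5425, -0.0961, 0.0892]
ee_rot: [-2.354, -2.081, 0.001]
force: [-0.6, 0.7, -2.6]
width: 0.607
gripper_force: 25.0
```

carry_out(
  claw=[4,4,4,4,4],
  delta_pos=[
    [0,0,0.2],
    [0,0,0.15],
    [0,0,0.1],
    [0,0,0.05],
    [0,0,0],
  ],
  angular=[
    [0,0,0],
    [0,0,0],
    [0,0,0],
    [0,0,0],
    [0,0,0],
  ],
)

```text
clock: 60.8
position: [0.5424, -0.0954, 0.0846]
ee_rot: [2.353, 2.082, 0.0]
force: [-0.1, -0.5, -3.1]
width: 0.606
gripper_force: 25.0
```

```bash
python3 g.py .5424 -.0955 .08 -7
```

```text
t 60.8 p [ 0.5424 -0.0954  0.0846] ydir -6.99 tilt [ 0.0002 -0.0001] w 0.606 F [-0.1 -0.5 -3.1] j [ 0.34  0.51 -0.36  1.89  0.24  0.79 -0.27]
rot tool z rad 0.0002 shift cm [-0.01  0.    0.46] now-frame [-0.01  0.    0.46]
```

carry_out(
  claw=[4,4,4],
  delta_pos=[
    [0,0,0.1],
    [0,0,0.06],
    [0,0,0],
  ],
  angular=[
    [0,0,0],
    [0,0,0],
    [0,0,0],
  ],
)

```text
clock: 61.1
position: [0.5427, -0.0955, 0.0838]
ee_rot: [2.352, 2.081, 0.0]
force: [-2.7, -0.0, 8.9]
width: 0.603
gripper_force: 25.0
```

Contact on the coaster; release, lift and retreat clear.

carry_out(
  claw=[9,9,9,9,9,9,9,9,9,9,9,9,9,9,9,9,9,9,9,9],
  delta_pos=[
    [0,0,0],
    [0,0,0],
    [0,0,0],
    [0,0,0],
    [0,0,-1],
    [0,0,-2.5],
    [0,0,-3],
    [0,0,-3],
    [0,0,-2],
    [-2,-0.5,0],
    [-3.2,-1.2,0],
    [-3.2,-1.2,0],
    [-3.2,-1.2,0],
    [-3.2,-1.2,0],
    [-3.2,-1.2,0],
    [-3.2,-1.2,0],
    [-3.2,-1.2,0],
    [-2.5,-0.8,0],
    [-1.2,-0.4,0],
    [0,0,0],
  ],
  angular=[
    [0,0,0],
    [0,0,0],
    [0,0,0],
    [0,0,0],
    [0,0,0],
    [0,0,0],
    [0,0,0],
    [0,0,0],
    [0,0,0],
    [0,0,0],
    [0,0,0],
    [0,0,0],
    [0,0,0],
    [0,0,0],
    [0,0,0],
    [0,0,0],
    [0,0,0],
    [0,0,0],
    [0,0,0],
    [0,0,0],
  ],
)

```text
clock: 63.1
position: [0.4071, -0.3634, 0.1982]
ee_rot: [2.355, 2.078, -0.0]
force: [0.3, -0.6, -0.9]
width: 0.982
gripper_force: 0.0
```

```bash
python3 - <<'E'
from m import *
a=arm.get_image('side');b=arm.get_image('top')
for n,x in(('white',(.5648,.0752)),('terracotta',(.554,-.0103)),('blue',(.5427,-.0955))):
    o=[(p,m) for p in(a,b) for m in[best('jar_'+n,p,proj(p,[[*x,.07]])[0],25)[0]] if m is not None]
    print(n,[np.round(fit(jar,[k],[*x,.013,0],[0,1])[0],4) for k in o])
o=[(x,m) for x in(a,b) for m in[best('lid',x,proj(x,[[.528,.3285,.05]])[0],20)[0]] if m is not None]
print('lid',fit(lid,o,[.528,.328,.038,3.59],[0,1,2,3]))
A=a['frame'][130:350,190:430];B=b['frame'][110:330,170:430]
save({'frame':cv2.resize(np.hstack([A,B]),None,fx=1.6,fy=1.6,interpolation=cv2.INTER_CUBIC)},'g8')
E
python3 g.py
```

```text
white [array([0.56  , 0.0752, 0.013 , 0.    ]), array([0.5642, 0.0742, 0.013 , 0.    ])]
terracotta [array([ 0.552 , -0.0116,  0.013 ,  0.    ]), array([ 0.5551, -0.0098,  0.013 ,  0.    ])]
blue [array([ 0.5406, -0.0932,  0.013 ,  0.    ]), array([ 0.5434, -0.0952,  0.013 ,  0.    ])]
lid (array([0.52842256, 0.32710809, 0.03737091, 3.58921812]), np.float64(0.04502195119857788))
t 63.6 p [ 0.4082 -0.3616  0.1979] ydir -6.95 tilt [0. 0.] w 0.983 F [ 0.  -0.1  0.4] j [ 0.85  0.35 -0.3   1.79  0.12  1.02  0.39]
```

View pics/g8.png

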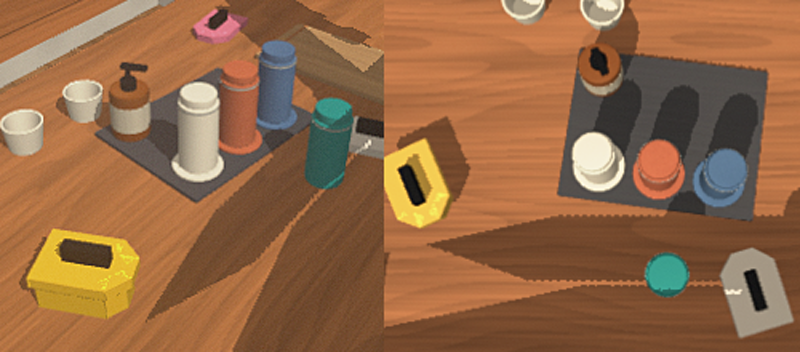

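All three jars stand upright and centred on their coasters, the lid is seated, and the soap bottle has not moved.

```bash
python3 -c "
from cell import arm
print(arm.sign_off())"
```

```text
the job is handed in; nothing more can be done
None
```

The job is done and handed in at about 64 s of the 147 s: the lid is fully down on the lunch box with the cut corners matching, all three jars are upright on their own coasters (measured about 1–2 mm from centre), and the soap bottle has not moved; while lowering the white jar, the wrist force briefly reached about 33 N.

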